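# Load the die frame and scan it in

### The job

Load the die frame: set every clay relief block that is on the table, relief up, into a pocket of its shape and press it down until it is flush with the frame. Then throw the lock lever on the frame fully over, away from the block pockets, take the scanner from its stand, hold it still with its line of sight on the middle of the frame's label from about 10 cm away for two seconds, and put it back in its stand as it was. Do not knock over the small pots.

Things in the scene. Friction and masses are not known exactly. Their poses are not given: they have to be found in the camera images.
- frame: die frame fixed to the table: bare aluminium plate 250 x 250 mm, 34 mm high, with four pockets and a striped paper label on its top face. Origin: on the table under the middle of the four pockets; the plate reaches from -95 to +155 mm in its own x and +-125 mm in its own y; z up
- pocket_a (a point): pocket of the die frame for an oblong block (95 x 45 mm, long side along x), 3 mm longer and wider than the block; centre of its mouth, in the frame's top face 34 mm above the table; axes as the frame's; it lies at x 0, y +85 mm in the frame
- pocket_b (a point): pocket of the die frame for an oblong block (95 x 45 mm, long side along x), 3 mm longer and wider than the block; centre of its mouth, in the frame's top face 34 mm above the table; axes as the frame's; it lies at x 0, y -85 mm in the frame
- pocket_c (a point): pocket of the die frame for a square block (60 x 60 mm), 3 mm longer and wider than the block; centre of its mouth, in the frame's top face 34 mm above the table; axes as the frame's; it lies at x -45, y 0 mm in the frame
- pocket_d (a point): pocket of the die frame for a square block (60 x 60 mm), 3 mm longer and wider than the block; centre of its mouth, in the frame's top face 34 mm above the table; axes as the frame's; it lies at x +45, y 0 mm in the frame
- pad_a (a joint): stiff cork-faced pad in pocket_a: its top lies 8 mm below the mouth at 0 m, 26 mm below at its stop, 0.018 m (block flush). Starts at 0 to 0.004, so a block set on it stands 14 to 18 mm proud. Pressing straight down on the middle of the block with 7 to 12 N moves it; it stays where it is left
- pad_b (a joint): stiff cork-faced pad in pocket_b: its top lies 8 mm below the mouth at 0 m, 26 mm below at its stop, 0.018 m (block flush). Starts at 0 to 0.004, so a block set on it stands 14 to 18 mm proud. Pressing straight down on the middle of the block with 7 to 12 N moves it; it stays where it is left
- pad_c (a joint): stiff cork-faced pad in pocket_c: its top lies 8 mm below the mouth at 0 m, 26 mm below at its stop, 0.018 m (block flush). Starts at 0 to 0.004, so a block set on it stands 14 to 18 mm proud. Pressing straight down on the middle of the block with 7 to 12 N moves it; it stays where it is left
- pad_d (a joint): stiff cork-faced pad in pocket_d: its top lies 8 mm below the mouth at 0 m, 26 mm below at its stop, 0.018 m (block flush). Starts at 0 to 0.004, so a block set on it stands 14 to 18 mm proud. Pressing straight down on the middle of the block with 7 to 12 N moves it; it stays where it is left
- lock (a joint): lock lever on the frame: angle from its start lean of about 29 degrees towards the pockets (frame -x); grows as it swings to frame +x, about 1.0 rad being fully over; starts at 0 to 0.15 and stays where it is left. Pivot at frame x 115, y -92 mm, 56 mm above the table; needs 1 to 2 N
- lock_tip (a point): centre of the 26 mm steel ball on the end of the lock lever, 60 mm from its pivot, 109 to 116 mm above the table; the lever stands on a block 70 x 50 x 25 mm on the frame
- label (a point): striped paper label, 42 x 70 mm, facing up on the frame's top face, at frame x +125 mm; its centre, 34 mm above the table
- oblong1_mid (a point): one of up to two fired-clay relief blocks of this kind (same reddish terracotta as the other kind), 95 x 45 x 26 mm high, plain box lying on the table with its relief face up; may be absent. This point is its centre, 13 mm above its underside; own x along the 95 mm side, z up. It weighs 0.14 to 0.28 kg. It may get knocked aside
- oblong2_mid (a point): one of up to two fired-clay relief blocks of this kind (same reddish terracotta as the other kind), 95 x 45 x 26 mm high, plain box lying on the table with its relief face up; may be absent. This point is its centre, 13 mm above its underside; own x along the 95 mm side, z up. It weighs 0.14 to 0.28 kg. It may get knocked aside
- square1_mid (a point): one of up to two fired-clay relief blocks of this kind (same reddish terracotta as the other kind), 60 x 60 x 26 mm high, plain box lying on the table with its relief face up; may be absent. This point is its centre, 13 mm above its underside; own x along the 60 mm side, z up. It weighs 0.14 to 0.28 kg. It may get knocked aside
- square2_mid (a point): one of up to two fired-clay relief blocks of this kind (same reddish terracotta as the other kind), 60 x 60 x 26 mm high, plain box lying on the table with its relief face up; may be absent. This point is its centre, 13 mm above its underside; own x along the 60 mm side, z up. It weighs 0.14 to 0.28 kg. It may get knocked aside
- scanner: handheld label scanner, 0.24 kg: straight grey body 150 mm long (own x), 36 mm wide (y), 34 mm high, with a black nose at its +x end bent 45 degrees downward and a window in the nose's end. Origin: centre of the straight body's underside, z up
- scanner_mid (a point): centre of the scanner's straight body, 17 mm above its underside: the place to grip it, across its 36 mm width; about 70 mm of it is free between the stand's two supports. Axes as the scanner's
- scanner_window (a point): centre of the scanner's window, 100 mm ahead (own x) of and 27 mm below scanner_mid; this point's own x axis is the line of sight, 45 degrees below the scanner's x axis. It reads a label that the line meets within about 15 mm of its centre, at 50 to 160 mm from the window, seen from any side
- stand_seat (a point): scanner stand fixed to the table: two 20 mm thick wooden supports 58 mm behind and 54 mm ahead (own x) of this point, with notches 48 mm wide, floors 50 mm and ears 66 mm above the table. This point: centre of the seat, level with the notch floors; x towards the end where the scanner's nose hangs. The scanner rests with scanner_mid 17 mm above it
- pot1: small closed clay pot, 50 mm high and 48 mm across, standing loose on the table, not to be knocked over; origin: centre of its foot
- pot2: small closed clay pot, 85 mm high and 80 mm across, standing loose on the table, not to be knocked over; origin: centre of its foot
- pot3: small closed clay pot, 75 mm high and 72 mm across, standing loose on the table, not to be knocked over; origin: centre of its foot
- pot4: small closed clay pot, 80 mm high and 68 mm across, standing loose on the table, not to be knocked over; origin: centre of its foot
Things that resemble listed ones, but are neither listed nor needed, are in the scene too. Leave any black look-alike of the part that bears oblong1_mid alone.

How it is judged:
By the outcome, as a careful person would: the job done as asked, in the order asked, and still so for the second after the job is handed in, with the robot touching nothing.
Of oblong1, oblong2, square1, square2 only 3 to 4 are there at a start; the rules pass over those that are not, and their reading is None.
At some moment in a run one of oblong1, oblong2, square1, square2 may be knocked a few centimetres aside while the robot is not near it.
It also fails if it takes over 200 s, if anything falls off the work surface, if the arm or the gripper's body presses on something with over 40 N, if the wrist force passes 120 N, or if a joint passes its speed limit or range.

### The arm

A 6-joint arm with a two-finger parallel gripper is mounted at the origin on the work surface. World frame = base frame: x ahead of the robot, y to its left, z up, the work surface at z = 0. Lengths are in m, angles in rad, forces in N, time in s.
With the tool pointing down it reaches from about 0.3 to 0.75 m from the base axis. Payload 8.5 kg.
Tool frame: the origin (TCP) lies midway between the tips of the shut fingers; the grasp point (between the pads) lies 19 mm behind it (robot.pinch_z is the distance from the TCP to the grasp point, in m); z points along the fingers, y is the line along which they close (so a half turn about z gives the same grasp; the last joint's range is limited). The gripper opens to 85 mm and grips with 20 to 120 N. Pads are 22 mm wide; open, the fingers measure 114 mm over their backs; the gripper's body (76 mm by 85 mm) begins 54 mm behind the grasp point. The pads swing forward as they close: fully open they stand 13 mm farther back than shut.
Start: joints at [1.068, 0.381, 1.297, -0, 1.464, -0.215], TCP at [0.156, 0.527, 0.231] pointing down, gripper open.
Joint ranges: [-3.11, 3.11], [-0.89, 2.33], [0.22, 2.48], [-1.42, 4.56], [0.17, 2.85], [-2.88, 2.88]. Speed limits (rad/s): [2.39, 2.39, 3.14, 3.14, 3.14, 3.14].

### API

Orientations are given as a rotation vector (axis times angle).
In Python, from station import status, get_image, camera_info, ticket, robot gives the robot as it stands.
- The arm moves only by the tool send_rows, never from a script. Its argument "deltas" is text: rows parted by semicolons, each of 7 numbers parted by spaces: the closure, from -1 (fully open) to 1 (shut), then the shift along the tool's x, y, z in mm, then the turn, a rotation vector about the tool's x, y, z in degrees. A call has 1 to 20 rows; each row shifts and turns the commanded pose from where the row before left it, along the tool's axes as they then stand; what a row does not reach is not made up. A row lasts 1/10 s, in which the tool goes at most 50 mm and 8.59 degrees, less where a joint would pass 70% of its speed; a pose out of reach is approached as far as the arm can. A call with a gripper value outside its range is refused whole. The fingers move at their own pace and stop on an object; "force" is the grip in N (left out, the last holds). Time passes only in rows, so rows that do not move let the fingers close. It gives the time, the measured TCP pose, the force, the opening and the grip force at its end, in the units of the state.
- status.read_state(): the state, without advancing time (a new reading comes with each control period).
- get_image(name): name is "scene" or "top" or "wrist"; returns the picture (480x640x3 uint8, red, green, blue); there is no depth.
- camera_info(name): a dict with "K" (3x3 intrinsics, pixels), "view" (4x4, takes a point from world to camera coordinates). Camera axes: x right, y up, looking along -z (the intrinsics and any distortion apply to the point x, -y, -z); pixel columns grow to the right and rows downward; lengths in m; the calibration is good to about 2 mm. A picture is of the moment at which its call begins: read the wrist's pose just before it. camera_info takes no time and is no camera call; for the wrist camera it gives the pose at the moment of the call.
- ticket.finish_job(): hands the job in; it is judged then, once.
The state is a dict: "t": time; "q": joint angles; "joint_velocities": joint speeds; "tau": joint torques, N m; "eef_pos": TCP position; "eef_rot": TCP orientation; "ft_force": force on the tool from outside, world axes, zero at the start; "torque": the same for the moment, N m; "opening": finger opening in m; "grip_force": force on a finger pad.
Only numpy, scipy, OpenCV 4.12 (cv2) and the standard library are available. Lean on these libraries where they do the work, as an engineer would, in place of code of your own. Each camera call takes 0.05 s, during which the arm holds its last target. There are 200 camera calls.

## Working session

There is one attempt and no reset: what is moved stays moved. The work goes in short steps, Python scripts to look and compute and a tool call to move; the robot and the scene stay as the last step left them, time stands still between calls to the robot, and variables do not carry over. Pictures are saved under pics/ and viewed, at most 14 in all, crops included, and the job is handed in when it is done.

Besides the shell and the picture viewer there is one more tool, called after ">>>" as name(argument=value, ...), one argument or row to a line, values as JSON. send_rows: Moves the arm, as the interface text tells. Its arguments: {"type":"object","properties":{"deltas":{"type":"string"},"force":{"type":"number"}},"required":["deltas"]}

```bash
mkdir -p pics; ls
python3 - <<'E'
from station import status, get_image, camera_info, robot
import cv2,numpy as np
s=status.read_state();print(s['t'],s['eef_pos'],s['eef_rot'],s['opening'],robot.pinch_z)
for n in("scene","top"):
    cv2.imwrite(f"pics/{n}0.png",get_image(n)[:,:,::-1]);c=camera_info(n);print(n,{k:np.round(v,3).tolist() if not isinstance(v,str) else v for k,v in c.items()})
E
```

```text
pics
0.0 [0.15596565 0.52710708 0.23070361] [-4.50414381e-01 -3.10863143e+00  2.18345634e-03] 0.08547647277592099 0.0187
scene {'K': [[564.766, 0.0, 317.332], [0.0, 564.766, 232.06], [0.0, 0.0, 1.0]], 'view': [[-0.259, 0.966, -0.005, 0.091], [-0.703, -0.185, 0.687, 0.318], [0.663, 0.181, 0.726, -1.788], [0.0, 0.0, 0.0, 1.0]]}
top {'K': [[617.189, 0.0, 323.881], [0.0, 617.189, 235.82], [0.0, 0.0, 1.0]], 'view': [[-0.005, -1.0, -0.024, 0.081], [0.982, -0.009, 0.19, -0.518], [-0.19, -0.023, 0.982, -1.337], [0.0, 0.0, 0.0, 1.0]]}
```

View pics/top0.png

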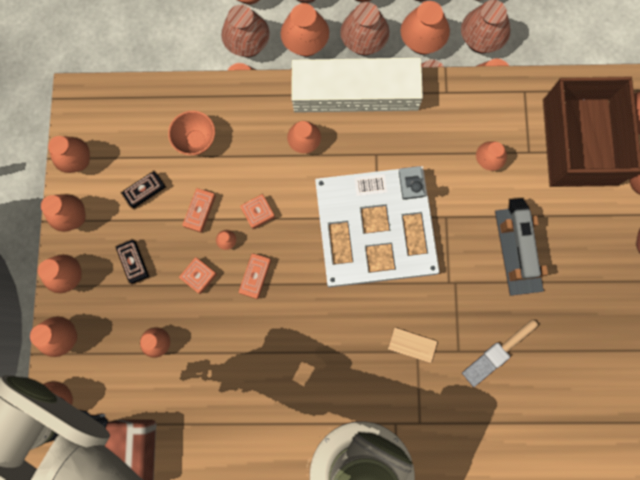

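View pics/scene0.png

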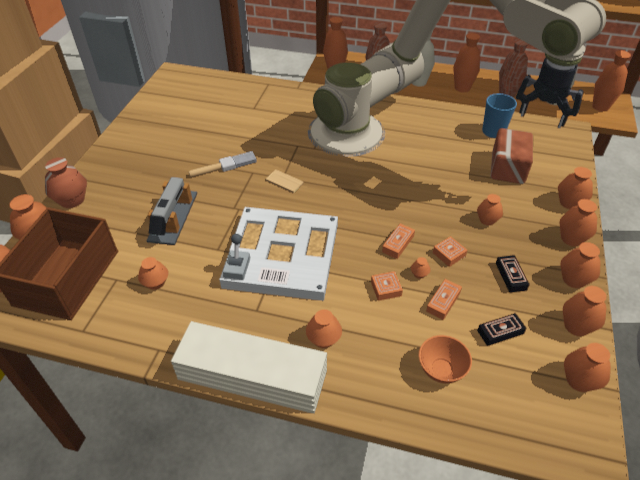

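Top view: the terracotta blocks are oblong at (200,210) and (256,276), and square at (258,211) and (198,276). The black look-alikes to leave alone are at (143,190) and (131,261). The frame is at (380,225), its lever at (413,182), the scanner at (524,243), and the pots at (227,240), (155,342), (305,138) and (492,156).

```bash
cat > h.py <<'E'
from station import status, get_image, camera_info, robot
import cv2,numpy as np
from scipy.spatial.transform import Rotation as Ro
def ray(ci,uv,z):
    K,V=np.array(ci["K"]),np.array(ci["view"])
    uv=np.atleast_2d(np.asarray(uv,float))
    d=np.c_[(uv-K[:2,2])/[K[0,0],K[1,1]],np.ones(len(uv))]*[1,-1,-1]
    d=d@V[:3,:3]; c=-V[:3,:3].T@V[:3,3]
    return c+d*((z-c[2])/d[:,2])[:,None]
def proj(ci,p):
    K,V=np.array(ci["K"]),np.array(ci["view"]); c=V[:3,:3]@np.asarray(p)+V[:3,3]
    return (K@(c*[1,-1,-1]/-c[2]))[:2]
def snap(name,fn=None):
    ci=camera_info(name); im=get_image(name)
    if fn: cv2.imwrite("pics/"+fn,im[:,:,::-1])
    return ci,im
def clay(im):
    h=cv2.cvtColor(im,cv2.COLOR_RGB2HSV)
    m=((h[...,0]<11)|(h[...,0]>174))&(h[...,1]>110)&(h[...,2]>70)
    return cv2.morphologyEx(m.astype(np.uint8)*255,cv2.MORPH_OPEN,np.ones((3,3)))
def yaw(): # heading of tool y in world, deg
    s=status.read_state();R=Ro.from_rotvec(s['eef_rot']).as_matrix()
    return np.degrees(np.arctan2(R[1,1],R[0,1]))
def go(p,ydeg=None):
    """print turn about tool z (deg), then shift in tool axes (mm) after that turn; keeps tool down"""
    s=status.read_state();R=Ro.from_rotvec(s['eef_rot'])
    t=0
    if ydeg is not None:
        t=-((ydeg-yaw()+90)%180-90)   # tool z down: +turn lowers world yaw
    R2=R*Ro.from_rotvec([0,0,np.radians(t)])
    D=R2.inv().apply(np.asarray(p)-s['eef_pos'])*1000
    print("turn",round(t,2),"shift",D.round(1),"tilt",R.as_matrix()[:,2].round(4),"q6",round(s['q'][5],2))
E
python3 - <<'E'
from h import *
ci,im=snap("top")
m=clay(im)
for c in cv2.findContours(m,0,2)[0]:
    a=cv2.contourArea(c)
    if a<200 or a>2500: continue
    r=cv2.minAreaRect(c); p=ray(ci,cv2.boxPoints(r),0.02)
    print(np.round(r[0]),a,"ctr",p.mean(0).round(3)[:2],"sides",np.linalg.norm(p[1]-p[0]).round(3),np.linalg.norm(p[2]-p[1]).round(3),"ang",np.degrees(np.arctan2(*(p[1]-p[0])[[1,0]])).round(0))
print("frame",ray(ci,[[318,180],[424,168],[438,274],[328,284],[371,185],[414,182]],0.034).round(3).tolist())
print("scanner",ray(ci,[[519,205],[526,275]],0.084).round(3).tolist(), ray(ci,[[413,182]],.112).round(3))
E
python3 -c "
from h import *
snap('wrist','w0.png');ci=camera_info('wrist');V=np.array(ci['view']);s=status.read_state();R=Ro.from_rotvec(s['eef_rot']).as_matrix()
print(np.array(ci['K']).round(0).tolist());print('cam in tool',R.T@(-V[:3,:3].T@V[:3,3]-s['eef_pos']),'look',R.T@-V[2,:3], 'right',R.T@V[0,:3])"
```

```text
[138. 456.] 411.0 ctr [0.043 0.483] sides 0.026 0.087 ang -90.0
[116. 441.] 530.5 ctr [0.074 0.534] sides 0.042 0.075 ang -90.0
[154. 342.] 623.0 ctr [0.286 0.459] sides 0.066 0.062 ang -90.0
[ 52. 337.] 1240.0 ctr [0.298 0.691] sides 0.08 0.105 ang -23.0
[198. 275.] 696.0 ctr [0.436 0.367] sides 0.062 0.065 ang -38.0
[ 60. 274.] 1146.0 ctr [0.442 0.685] sides 0.093 0.087 ang -72.0
[255. 276.] 821.5 ctr [0.434 0.236] sides 0.097 0.049 ang -19.0
[226. 240.] 266.0 ctr [0.518 0.305] sides 0.044 0.04 ang -91.0
[257. 211.] 637.5 ctr [0.584 0.232] sides 0.061 0.065 ang -61.0
[ 62. 212.] 1177.0 ctr [0.586 0.69 ] sides 0.102 0.084 ang -91.0
[199. 210.] 769.5 ctr [0.59  0.369] sides 0.098 0.05 ang -18.0
[491. 156.] 646.0 ctr [ 0.713 -0.314] sides 0.07 0.066 ang -91.0
[ 68. 154.] 1106.0 ctr [0.73  0.687] sides 0.097 0.087 ang -91.0
[304. 137.] 767.5 ctr [0.763 0.125] sides 0.077 0.077 ang -44.0
[192. 132.] 1546.0 ctr [0.779 0.393] sides 0.109 0.108 ang -91.0
[245.  36.] 659.5 ctr [1.028 0.271] sides 0.108 0.086 ang -87.0
[364.  34.] 790.0 ctr [ 1.028 -0.023] sides 0.092 0.113 ang -7.0
[484.  34.] 922.5 ctr [ 1.022 -0.313] sides 0.097 0.113 ang -23.0
[304.  32.] 1780.5 ctr [1.036 0.125] sides 0.12 0.124 ang -43.0
[426.  29.] 1822.5 ctr [ 1.038 -0.175] sides 0.131 0.118 ang -49.0
frame [[0.654, 0.091, 0.034], [0.68, -0.155, 0.034], [0.432, -0.177, 0.034], [0.412, 0.069, 0.034], [0.64, -0.032, 0.034], [0.646, -0.131, 0.034]]
scanner [[0.577, -0.353, 0.084], [0.422, -0.358, 0.084]] [[ 0.624 -0.119  0.112]]
[[382.0, 0.0, 320.0], [0.0, 382.0, 235.0], [0.0, 0.0, 1.0]]
cam in tool [ 0.06843818  0.00034997 -0.14398226] look [-0.27079989 -0.00123523  0.96263487] right [-3.46793643e-04  9.99999237e-01  1.18562206e-03]
```

```bash
python3 -c "
from h import *
print(yaw());go([.49,.30,.231],90)"
```

```text
73.51180496274911
turn -16.49 shift [-334.  -227.2   -0. ] tilt [-4.e-04 -7.e-04 -1.e+00] q6 -0.22
```

>>> send_rows(
  deltas="-1 0 0 0 0 0 -8.2; -1 0 0 0 0 0 -8.3; -1 -33.4 -22.7 0 0 0 0; -1 -33.4 -22.7 0 0 0 0; -1 -33.4 -22.7 0 0 0 0; -1 -33.4 -22.7 0 0 0 0; -1 -33.4 -22.7 0 0 0 0; -1 -33.4 -22.7 0 0 0 0; -1 -33.4 -22.7 0 0 0 0; -1 -33.4 -22.7 0 0 0 0; -1 -33.4 -22.7 0 0 0 0; -1 -33.4 -22.7 0 0 0 0; -1 0 0 0 0 0 0; -1 0 0 0 0 0 0",
)

```text
t: 1.6
eef_pos: [0.4904, 0.2999, 0.2308]
eef_rot: [-0.002, -3.141, 0.0]
ft_force: [-0.8, -0.1, -0.2]
opening: 0.0852
grip_force: 0.0
```

Run:
```python
from h import *
ci,im=snap("wrist","w1.png")
m=clay(im)
for c in cv2.findContours(m,0,2)[0]:
    a=cv2.contourArea(c)
    if a<400: continue
    r=cv2.minAreaRect(c); p=ray(ci,cv2.boxPoints(r),0.026)
    print(np.round(r[0]),a,"ctr",p.mean(0).round(4)[:2],"sides",np.linalg.norm(p[1]-p[0]).round(3),np.linalg.norm(p[2]-p[1]).round(3),"ang",np.degrees(np.arctan2(*(p[1]-p[0])[[1,0]])).round(1))
```

```text
[254. 295.] 3683.5 ctr [0.5826 0.2343] sides 0.068 0.064 ang 118.5
[390. 298.] 4399.0 ctr [0.5873 0.3687] sides 0.1 0.05 ang 161.3
[324. 232.] 1674.5 ctr [0.5174 0.3042] sides 0.044 0.045 ang 89.9
[395. 143.] 4598.0 ctr [0.4361 0.3668] sides 0.059 0.061 ang 139.6
[250. 140.] 5562.0 ctr [0.4341 0.2374] sides 0.095 0.046 ang 160.0
```

View pics/w1.png

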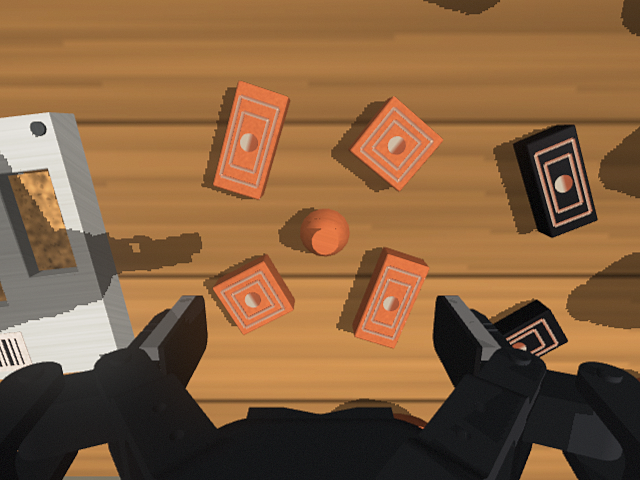

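Wrist view: terracotta oblongs at (250,140) and (390,298), squares at (254,295) and (395,143), small pot at (324,232), and black look-alikes at (563,183) and (520,345), which I'll leave. Next I'll measure the frame up close.

>>> send_rows(
  deltas="-1 0 0 0 0 0 -5; -1 -9 -35 0 0 0 0; -1 -9 -35 0 0 0 0; -1 -9 -35 0 0 0 0; -1 -9 -35 0 0 0 0; -1 -9 -35 0 0 0 0; -1 -9 -35 0 0 0 0; -1 -9 -35 0 0 0 0; -1 -9 -35 0 0 0 0; -1 -9 -35 0 0 0 0; -1 -9 -35 0 0 0 0; -1 0 0 0 0 0 0; -1 0 0 0 0 0 0",
)

```text
t: 2.95
eef_pos: [0.6101, -0.0395, 0.2312]
eef_rot: [0.138, -3.138, -0.001]
ft_force: [0.7, 0.5, -0.9]
opening: 0.0859
grip_force: 0.0
```

Run:
```python
from h import *
print(status.read_state()['eef_pos'],yaw())
ci,im=snap("wrist","w2.png")
h=cv2.cvtColor(im,cv2.COLOR_RGB2HSV)
# bright low-saturation plate -> holes
m=((h[...,1]<60)&(h[...,2]>110)).astype(np.uint8)*255
cv2.imwrite("pics/w2m.png",m)
cs,hi=cv2.findContours(m,cv2.RETR_CCOMP,2)
for c in cs:
    if cv2.contourArea(c)<1500: continue
    r=cv2.minAreaRect(c); p=ray(ci,cv2.boxPoints(r),.034)
    print(np.round(r[0],1),cv2.contourArea(c),p.mean(0).round(4)[:2],np.linalg.norm(p[1]-p[0]).round(4),np.linalg.norm(p[2]-p[1]).round(4),np.degrees(np.arctan2(*(p[1]-p[0])[[1,0]])).round(1))
```

```text
[ 0.61005145 -0.0394736   0.23122244] 95.03106842989513
[220.7 237.1] 2260.5 [ 0.6486 -0.1286] 0.0513 0.0753 99.2
[323.  135.5] 66937.5 [ 0.5588 -0.0412] 0.2501 0.2303 95.0
[326.5 150.1] 5406.5 [ 0.5611 -0.0378] 0.0639 0.0646 96.6
[222.6  96.5] 6759.5 [ 0.5261 -0.1291] 0.0498 0.1006 98.4
[427.2  91.5] 7309.5 [0.5071 0.0422] 0.1017 0.0502 -173.8
```

View pics/w2.png

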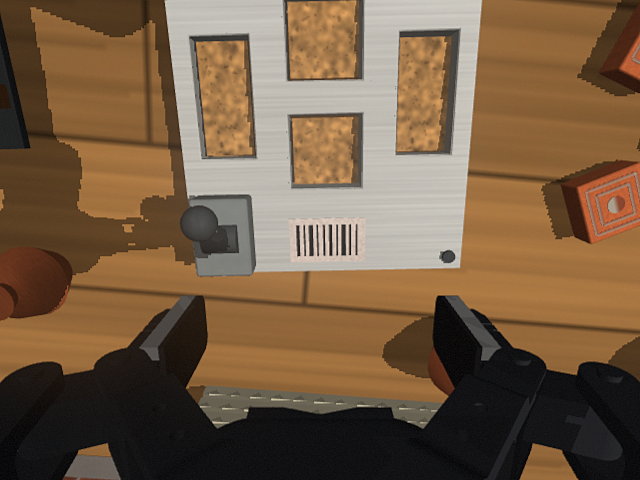

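The view shows the pockets: B at (222,96), A at (427,91), D at (326,150) and C at the top edge. The label is at (327,240) and the lever ball at (199,222). I'll take close, centred looks at A and B so the camera errors cancel.

```bash
cat >> h.py <<'E'
def rect(ci,c,z):
    p=ray(ci,c.reshape(-1,2),z)[:,:2]*1000
    (cx,cy),(w,l),a=cv2.minAreaRect(p.astype(np.float32).reshape(-1,1,2))
    if w<l: a+=90;w,l=l,w     # a = heading of long side
    s=status.read_state();R=Ro.from_rotvec(s['eef_rot'])
    rel=R.inv().apply([cx/1000-s['eef_pos'][0],cy/1000-s['eef_pos'][1],z-s['eef_pos'][2]])*1000
    return dict(ctr=np.round([cx,cy],1),size=np.round([w,l],1),ang=round((a+90)%180-90,1),rel=rel.round(1))
def pockets(ci,im):
    h=cv2.cvtColor(im,cv2.COLOR_RGB2HSV)
    m=((h[...,1]<60)&(h[...,2]>110)).astype(np.uint8)*255
    cs,hi=cv2.findContours(m,cv2.RETR_CCOMP,2)
    return [rect(ci,c,.034) for c,x in zip(cs,hi[0]) if x[3]>=0 and cv2.contourArea(c)>1500]
def blocks(ci,im):
    h=cv2.cvtColor(im,cv2.COLOR_RGB2HSV); m=clay(im); out=[]
    for c in cv2.findContours(m,0,2)[0]:
        if cv2.contourArea(c)<1500: continue
        b=np.zeros_like(m);cv2.drawContours(b,[c],-1,255,-1); b=cv2.erode(b,np.ones((5,5)))
        w=((b>0)&(h[...,1]<140)&(h[...,2]>120)).astype(np.uint8)
        pts=np.argwhere(w)[:,::-1]
        if len(pts)<40: continue
        out.append((cv2.minAreaRect(c)[0],rect(ci,c,.026),"LINE",rect(ci,pts,.026)))
    return out
E
python3 -c "
from h import *
go([.552,.047,.184],96)"
```

```text
turn -0.91 shift [48.6 91.4 47.5] tilt [-3.e-04  5.e-04 -1.e+00] q6 -1.92
```

>>> send_rows(
  deltas="-1 16 30 16 0 0 -1; -1 16 30 16 0 0 0; -1 16 31 16 0 0 0; -1 0 0 0 0 0 0; -1 0 0 0 0 0 0",
)

```text
t: 3.5
eef_pos: [0.5532, 0.0471, 0.1839]
eef_rot: [-0.169, 3.136, -0.0]
ft_force: [1.0, 0.2, -1.1]
opening: 0.0852
grip_force: 0.0
```

```bash
python3 -c "
from h import *
ci,im=snap('wrist','w3.png')
print(yaw(),*pockets(ci,im),sep='\n')
go([.571,-.124,.184])"
```

```text
96.11005420666278
{'ctr': array([507.1,  41.6]), 'size': array([98.7, 49.4]), 'ang': 6.2, 'rel': array([ 47.2,   0.5, 150.1])}
{'ctr': array([471.7, -48.5]), 'size': array([65. , 64.1]), 'ang': -83.8, 'rel': array([ 92.1, -85.3, 150. ])}
turn 0 shift [   1.1 -171.     0.2] tilt [ 1.6e-03 -3.0e-04 -1.0e+00] q6 -1.81
```

>>> send_rows(
  deltas="-1 0 -34 0 0 0 0; -1 0 -34 0 0 0 0; -1 0 -34 0 0 0 0; -1 0 -34 0 0 0 0; -1 0 -35 0 0 0 0; -1 0 0 0 0 0 0; -1 0 0 0 0 0 0",
)

```text
t: 4.25
eef_pos: [0.5718, -0.1255, 0.1836]
eef_rot: [-0.162, 3.137, -0.0]
ft_force: [-0.4, 0.5, 0.6]
opening: 0.0855
grip_force: 0.0
```

```bash
python3 -c "
from h import *
ci,im=snap('wrist','w4.png')
print(yaw(),*pockets(ci,im),sep='\n')
go([.434+.045*np.cos(np.radians(-20)),.2374+.045*np.sin(np.radians(-20)),.176],70)"
```

```text
95.98308251442096
{'ctr': array([561.3, -38.3]), 'size': array([65.7, 63.6]), 'ang': -84.1, 'rel': array([  1.4,  86.9, 149.6])}
{'ctr': array([ 525.8, -127.5]), 'size': array([99.3, 49.8]), 'ang': 6.1, 'rel': array([ 46. ,   1.9, 149.6])}
{'ctr': array([507.5,  41.5]), 'size': array([99.1, 50.8]), 'ang': 6.2, 'rel': array([ 46.6, 171.9, 149.6])}
{'ctr': array([471.7, -48. ]), 'size': array([65.4, 64.5]), 'ang': -83.8, 'rel': array([ 91.5,  86.6, 149.5])}
turn 25.98 shift [208.2 293.1   7.6] tilt [ 5.e-04  0.e+00 -1.e+00] q6 -2.09
```

>>> send_rows(
  deltas="-1 0 0 0 0 0 6.5; -1 0 0 0 0 0 6.5; -1 0 0 0 0 0 6.5; -1 0 0 0 0 0 6.5; -1 23.1 32.6 0 0 0 0; -1 23.1 32.6 0 0 0 0; -1 23.1 32.6 0 0 0 0; -1 23.1 32.6 0 0 0 0; -1 23.1 32.6 0 0 0 0; -1 23.1 32.6 0 0 0 0; -1 23.1 32.6 0 0 0 0; -1 23.1 32.6 0 0 0 0; -1 23.1 32.6 8 0 0 0; -1 0 0 0 0 0 0; -1 0 0 0 0 0 0",
)

```text
t: 5.8
eef_pos: [0.4758, 0.2234, 0.1756]
eef_rot: [0.54, 3.094, -0.0]
ft_force: [-0.6, 0.7, 0.4]
opening: 0.0856
grip_force: 0.0
```

```bash
python3 -c "
from h import *
ci,im=snap('wrist','w5.png')
print(yaw(),*blocks(ci,im),sep='\n')"
```

```text
70.08850172764232
((372.06488037109375, 326.4773254394531), {'ctr': array([580.9, 233.2]), 'size': array([68. , 64.1]), 'ang': 28.4, 'rel': array([-94.7,  45.6, 149.7])}, 'LINE', {'ctr': array([587.3, 232.9]), 'size': array([48.2, 48. ]), 'ang': -61.7, 'rel': array([-100.7,   47.6,  149.7])})
((528.36865234375, 280.1555480957031), {'ctr': array([585.5, 365.8]), 'size': array([99.8, 55.7]), 'ang': -19.0, 'rel': array([-53.8, 171.9, 149.7])}, 'LINE', {'ctr': array([591.3, 370.4]), 'size': array([74.6, 36.9]), 'ang': -18.8, 'rel': array([-57.7, 178.3, 149.7])})
((317.92889404296875, 158.65367126464844), {'ctr': array([434.3, 237.1]), 'size': array([94.7, 44.6]), 'ang': -18.0, 'rel': array([ 44.5,  -0.6, 149.6])}, 'LINE', {'ctr': array([434.7, 236.7]), 'size': array([74.5, 36.8]), 'ang': -18.0, 'rel': array([ 44. ,  -0.9, 149.6])})
((485.25079345703125, 101.90184020996094), {'ctr': array([435.5, 365.1]), 'size': array([65.2, 60.8]), 'ang': 51.5, 'rel': array([ 87. , 120.1, 149.6])}, 'LINE', {'ctr': array([437.2, 368.1]), 'size': array([48.2, 48. ]), 'ang': 51.3, 'rel': array([ 86.4, 123.6, 149.6])})
```

```bash
python3 -c "
from h import *
go([.4346,.2368,.010],72)"
```

```text
turn -1.91 shift [ 44.1   0.7 165.6] tilt [ 6.e-04 -1.e-04 -1.e+00] q6 -1.01
```

>>> send_rows(
  deltas="-1 22 0.7 0 0 0 -1.9; -1 22 0 0 0 0 0; -1 0 0 40 0 0 0; -1 0 0 40 0 0 0; -1 0 0 35 0 0 0; -1 0 0 25 0 0 0; -1 0 0 15 0 0 0; -1 0 0 10.6 0 0 0; -1 0 0 0 0 0 0; 0.3 0 0 0 0 0 0; 1 0 0 0 0 0 0; 1 0 0 0 0 0 0; 1 0 0 0 0 0 0; 1 0 0 0 0 0 0; 1 0 0 0 0 0 0; 1 0 0 0 0 0 0",
  force=40,
)

```text
t: 7.45
eef_pos: [0.4355, 0.2372, 0.0107]
eef_rot: [0.493, 3.101, 0.001]
ft_force: [-0.2, -1.0, 5.7]
opening: 0.044
grip_force: 41.1
```

>>> send_rows(
  deltas="1 0 0 -10 0 0 0; 1 0 0 -30 0 0 0; 1 0 0 -40 0 0 0; 1 0 0 0 0 0 -6; 1 0 0 0 0 0 -6; 1 0 0 0 0 0 -6; 1 0 0 0 0 0 -6.2; 1 0 0 0 0 0 0",
)

```text
t: 8.25
eef_pos: [0.435, 0.2372, 0.0904]
eef_rot: [-0.169, 3.137, 0.0]
ft_force: [-0.7, -0.2, -2.1]
opening: 0.0438
grip_force: 41.7
```

```bash
python3 -c "
from h import *
go([.5078,.0417,.05],96.2)"
```

```text
turn -0.03 shift [ -51.3 -202.2   40.4] tilt [ 4.e-04  1.e-04 -1.e+00] q6 -1.42
```

>>> send_rows(
  deltas="1 -8.6 -33.7 0 0 0 0; 1 -8.6 -33.7 0 0 0 0; 1 -8.6 -33.7 0 0 0 0; 1 -8.5 -33.7 0 0 0 0; 1 -8.5 -33.7 0 0 0 0; 1 -8.5 -33.7 0 0 0 0; 1 0 0 20 0 0 0; 1 0 0 20.4 0 0 0; 1 0 0 0 0 0 0; 1 0 0 0 0 0 0",
)

```text
t: 9.25
eef_pos: [0.5077, 0.0417, 0.0499]
eef_rot: [0.165, -3.137, -0.0]
ft_force: [-0.4, 0.8, -1.4]
opening: 0.0438
grip_force: 41.8
```

```bash
python3 -c "
from h import *
snap('wrist','w6.png');print(yaw())
go([.5078,.0417,.036],96.2)"
```

```text
96.06119887172449
turn -0.14 shift [ 0.3  0.  14.3] tilt [ 1.2e-03 -2.0e-04 -1.0e+00] q6 -1.83
```

View pics/w6.png

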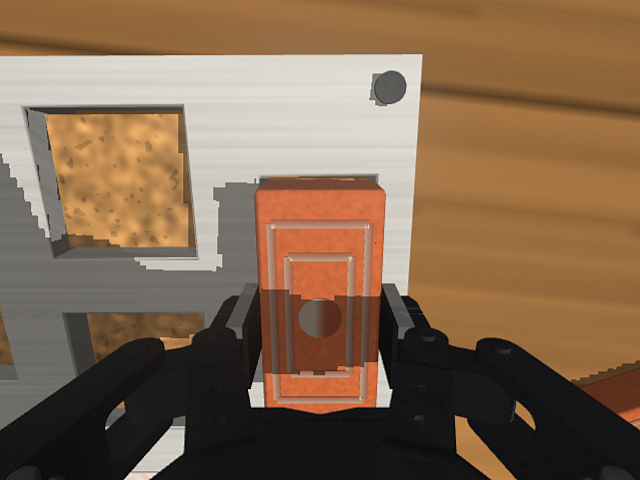

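The block is held level over pocket A, whose mouth shows at (318,178), and looks well aligned. Lowering.

>>> send_rows(
  deltas="1 0 0 4 0 0 0; 1 0 0 3 0 0 0; 1 0 0 3 0 0 0; 1 0 0 2 0 0 0; 1 0 0 2 0 0 0; 1 0 0 0 0 0 0",
)

```text
t: 9.9
eef_pos: [0.5075, 0.0416, 0.0351]
eef_rot: [0.167, -3.137, -0.0]
ft_force: [-0.3, 0.2, -2.3]
opening: 0.0437
grip_force: 41.9
```

>>> send_rows(
  deltas="1 0 0 1 0 0 0; 1 0 0 1 0 0 0; 1 0 0 0 0 0 0; 0 0 0 0 0 0 0; -0.2 0 0 0 0 0 0; -0.2 0 0 0 0 0 0; -0.2 0 0 -20 0 0 0; 1 0 0 -30 0 0 0; 1 0 0 0 0 0 0; 1 0 0 0 0 0 0; 1 0 0 0 0 0 0; 1 0 0 0 0 0 0",
)

```text
t: 11.1
eef_pos: [0.5072, 0.0416, 0.0825]
eef_rot: [0.167, -3.135, -0.001]
ft_force: [0.3, 0.6, -0.2]
opening: 0.0002
grip_force: 0.0
```

```bash
python3 -c "
from h import *
print(status.read_state()['opening'])
snap('wrist','w7.png');go([.5071,.0416,.055],96.2)"
```

```text
0.00019133502593893546
turn -0.09 shift [ 0.1  0.  27.6] tilt [-1.5e-03  2.0e-04 -1.0e+00] q6 -1.83
```

View pics/w7.png

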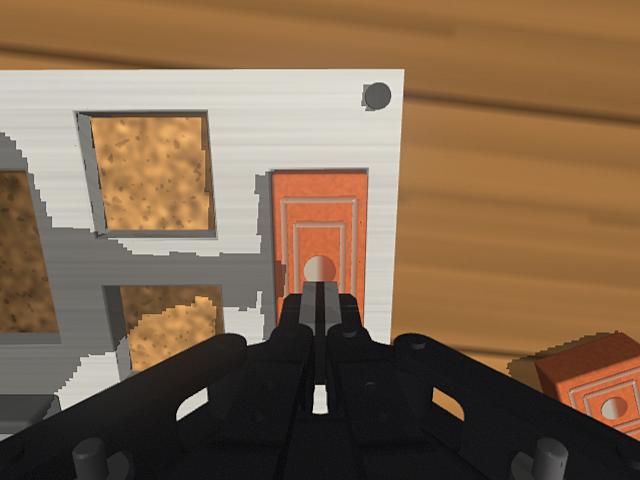

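The block is seated in pocket A. Pressing it down.

>>> send_rows(
  deltas="1 0 0 15 0 0 0; 1 0 0 13 0 0 0; 1 0 0 3 0 0 0; 1 0 0 3 0 0 0; 1 0 0 3 0 0 0; 1 0 0 3 0 0 0; 1 0 0 2 0 0 0; 1 0 0 2 0 0 0; 1 0 0 2 0 0 0; 1 0 0 2 0 0 0; 1 0 0 1 0 0 0; 1 0 0 0 0 0 0",
)

```text
t: 12.35
eef_pos: [0.5077, 0.0416, 0.0341]
eef_rot: [0.167, -3.137, -0.0]
ft_force: [0.6, -0.1, 0.7]
opening: -0.0002
grip_force: 0.1
```

>>> send_rows(
  deltas="1 0 0 0.5 0 0 0; 1 0 0 0.5 0 0 0; 1 0 0 0.5 0 0 0; 1 0 0 0 0 0 0",
)

```text
t: 12.75
eef_pos: [0.5078, 0.0416, 0.0339]
eef_rot: [-0.168, 3.136, -0.0]
ft_force: [-4.1, 0.6, 14.9]
opening: 0.0003
grip_force: 7.7
```

>>> send_rows(
  deltas="1 0 0 -20 0 0 0; 0 0 0 -40 0 0 0; -1 0 0 -40 0 0 0; -1 0 0 -42 0 0 0; -1 0 0 0 0 0 8.3; -1 0 0 0 0 0 8.3; -1 0 0 0 0 0 8.3; -1 0 0 0 0 0 0",
)

```text
t: 13.55
eef_pos: [0.5075, 0.0416, 0.1746]
eef_rot: [-0.515, -3.099, -0.0]
ft_force: [0.4, 0.5, -0.2]
opening: 0.0856
grip_force: 0.0
```

```bash
python3 -c "
from h import *
go([.6316,.3545,.176],71.2)"
```

```text
turn -0.06 shift [-16.6 336.2  -1.4] tilt [-3.e-04  0.e+00 -1.e+00] q6 -1.39
```

>>> send_rows(
  deltas="-1 -1.7 33.6 0 0 0 0; -1 -1.7 33.6 0 0 0 0; -1 -1.7 33.6 0 0 0 0; -1 -1.7 33.6 0 0 0 0; -1 -1.7 33.6 0 0 0 0; -1 -1.7 33.6 0 0 0 0; -1 -1.7 33.6 0 0 0 0; -1 -1.7 33.6 0 0 0 0; -1 -1.7 33.6 0 0 0 0; -1 -1.6 33.8 -1 0 0 0; -1 0 0 0 0 0 0; -1 0 0 0 0 0 0",
)

```text
t: 14.75
eef_pos: [0.6317, 0.3548, 0.1748]
eef_rot: [-0.507, -3.099, 0.001]
ft_force: [-0.8, 0.0, -0.5]
opening: 0.0854
grip_force: 0.0
```

```bash
python3 -c "
from h import *
ci,im=snap('wrist','w8.png')
print(yaw())
for b in blocks(ci,im): print(b[0],b[3])"
```

```text
71.34258092320553
(157.83607482910156, 208.19671630859375) {'ctr': array([586.3, 232.1]), 'size': array([48.3, 48. ]), 'ang': -61.8, 'rel': array([   4. , -129.9,  149.4])}
(322.0, 158.0) {'ctr': array([590.4, 369.9]), 'size': array([73.6, 36.8]), 'ang': -18.6, 'rel': array([ 44.1,   1.9, 149.3])}
```

>>> send_rows(
  deltas="-1 22 1.9 0 0 0 0; -1 22.1 0 0 0 0 0; -1 0 0 40 0 0 0; -1 0 0 40 0 0 0; -1 0 0 35 0 0 0; -1 0 0 25 0 0 0; -1 0 0 15 0 0 0; -1 0 0 9.8 0 0 0; -1 0 0 0 0 0 0",
)

```text
t: 15.7
eef_pos: [0.5907, 0.3699, 0.0106]
eef_rot: [-0.513, -3.099, 0.001]
ft_force: [0.7, -0.4, 0.3]
opening: 0.0854
grip_force: 0.0
```

```bash
python3 -c "
from h import *
go([.5904,.3699,.010],71.4)"
```

```text
turn -0.19 shift [ 0.3 -0.1  0.6] tilt [-9.e-04 -4.e-04 -1.e+00] q6 -0.85
```

>>> send_rows(
  deltas="0.3 0 0 0 0 0 0; 1 0 0 0 0 0 0; 1 0 0 0 0 0 0; 1 0 0 0 0 0 0; 1 0 0 0 0 0 0; 1 0 0 0 0 0 0; 1 0 0 0 0 0 0; 1 0 0 -10 0 0 0; 1 0 0 -30 0 0 0; 1 0 0 -45 0 0 0; 1 0 0 0 0 0 -8.2; 1 0 0 0 0 0 -8.3; 1 0 0 0 0 0 -8.3; 1 0 0 0 0 0 0",
  force=40,
)

```text
t: 17.1
eef_pos: [0.5905, 0.3704, 0.0962]
eef_rot: [0.167, -3.137, 0.0]
ft_force: [0.0, -1.2, -2.0]
opening: 0.0444
grip_force: 41.6
```

```bash
python3 -c "
from h import *
go([.5261,-.1275,.05],96.2)"
```

```text
turn -0.11 shift [ 117.8 -488.    46.3] tilt [-4.e-04 -2.e-04 -1.e+00] q6 -1.29
```

>>> send_rows(
  deltas="1 9.1 -37.5 0 0 0 0; 1 9.1 -37.5 0 0 0 0; 1 9.1 -37.5 0 0 0 0; 1 9.1 -37.5 0 0 0 0; 1 9.1 -37.5 0 0 0 0; 1 9.1 -37.5 0 0 0 0; 1 9.1 -37.5 0 0 0 0; 1 9.1 -37.5 0 0 0 0; 1 9 -37.5 0 0 0 0; 1 9 -37.5 0 0 0 0; 1 9 -37.5 0 0 0 0; 1 9 -37.5 0 0 0 0; 1 9 -38 0 0 0 0; 1 0 0 20 0 0 0; 1 0 0 20 0 0 0; 1 0 0 6.3 0 0 0; 1 0 0 0 0 0 0",
)

```text
t: 18.8
eef_pos: [0.5245, -0.127, 0.0493]
eef_rot: [0.162, -3.136, -0.001]
ft_force: [-0.3, -0.0, -1.5]
opening: 0.0442
grip_force: 41.8
```

```bash
python3 -c "
from h import *
ci,im=snap('wrist','w9.png');print(yaw())
go([.5261,-.1275,.036],96.2)"
```

```text
95.9369238522214
turn -0.26 shift [-1.1 -0.5 14.1] tilt [ 2.e-04 -1.e-04 -1.e+00] q6 -2.13
```

View pics/w9.png

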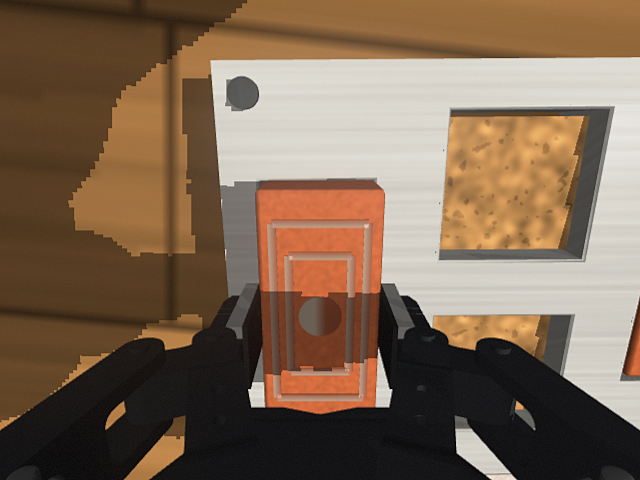

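Held block sits over pocket B, roughly 1 mm too far towards the robot. I'll correct that and lower.

>>> send_rows(
  deltas="1 -1.3 -0.5 3 0 0 -0.3; 1 0 0 3 0 0 0; 1 0 0 3 0 0 0; 1 0 0 3 0 0 0; 1 0 0 2.2 0 0 0; 1 0 0 1 0 0 0; 1 0 0 1 0 0 0; 1 0 0 0 0 0 0",
)

```text
t: 19.65
eef_pos: [0.5261, -0.1275, 0.0336]
eef_rot: [-0.173, 3.137, 0.0]
ft_force: [-1.2, 0.8, 2.1]
opening: 0.044
grip_force: 42.4
```

>>> send_rows(
  deltas="0 0 0 0 0 0 0; -0.2 0 0 0 0 0 0; -0.2 0 0 0 0 0 0; -0.2 0 0 -24 0 0 0; 1 0 0 -24 0 0 0; 1 0 0 0 0 0 0; 1 0 0 0 0 0 0; 1 0 0 0 0 0 0; 1 0 0 15 0 0 0; 1 0 0 12 0 0 0; 1 0 0 3 0 0 0; 1 0 0 3 0 0 0; 1 0 0 3 0 0 0; 1 0 0 3 0 0 0; 1 0 0 2 0 0 0; 1 0 0 2 0 0 0; 1 0 0 2 0 0 0; 1 0 0 2 0 0 0; 1 0 0 1 0 0 0; 1 0 0 1 0 0 0",
)

```text
t: 21.65
eef_pos: [0.5262, -0.1277, 0.0338]
eef_rot: [-0.173, 3.136, -0.001]
ft_force: [-7.5, 2.1, 26.4]
opening: -0.0
grip_force: 13.3
```

>>> send_rows(
  deltas="1 0 0 0.6 0 0 0; 1 0 0 0 0 0 0",
)

```text
t: 21.85
eef_pos: [0.5262, -0.1277, 0.0338]
eef_rot: [-0.173, 3.135, -0.002]
ft_force: [-7.8, 2.2, 24.0]
opening: 0.0002
grip_force: 11.8
```

>>> send_rows(
  deltas="1 0 0 -20 0 0 0; 1 0 0 -40 0 0 0; -1 0 0 -40 0 0 0; -1 0 0 -44 0 0 0; -1 0 0 0 0 0 0",
)

```text
t: 22.35
eef_pos: [0.5283, -0.1286, 0.1812]
eef_rot: [-0.173, 3.127, -0.008]
ft_force: [0.5, 0.2, -1.2]
opening: 0.0434
grip_force: 0.0
```

```bash
python3 -c "
from h import *
go([.6262,.2536,.176]);go([.6262,.2536,.176],118.2)"
```

```text
turn 0 shift [-139.3  369.1    4.4] tilt [ 0.0101 -0.0048 -0.9999] q6 -2.14
turn -21.88 shift [-266.8  290.6    4.4] tilt [ 0.0101 -0.0048 -0.9999] q6 -2.14
```

>>> send_rows(
  deltas="-1 -13.9 36.9 0 0 0 0; -1 -13.9 36.9 0 0 0 0; -1 -13.9 36.9 0 0 0 0; -1 -13.9 36.9 0 0 0 0; -1 -13.9 36.9 0 0 0 0; -1 -13.9 36.9 0 0 0 0; -1 -13.9 36.9 0 0 0 0; -1 -14 36.9 0 0 0 0; -1 -14 36.9 0 0 0 0; -1 -14 37 0 0 0 0; -1 0 0 0 0 0 -7.3; -1 0 0 0 0 0 -7.3; -1 0 0 0 0 0 -7.3; -1 0 0 0 0 0 0; -1 0 0 0 0 0 0",
)

```text
t: 23.85
eef_pos: [0.624, 0.2545, 0.1752]
eef_rot: [0.76, -3.048, -0.0]
ft_force: [-0.4, 0.5, 0.7]
opening: 0.0853
grip_force: 0.0
```

```bash
python3 -c "
from h import *
ci,im=snap('wrist','w10.png')
print(yaw())
for b in blocks(ci,im): print(b[0],b[3])
go([.5863,.2321,.01],118.2)"
```

```text
118.02924064386848
(318.5, 160.5) {'ctr': array([586.4, 233. ]), 'size': array([48.1, 47. ]), 'ang': -62.0, 'rel': array([ 43.2,  -1.3, 149.4])}
(586.0443725585938, 61.60652160644531) {'ctr': array([436.3, 368.3]), 'size': array([48.2, 47.8]), 'ang': -38.6, 'rel': array([112.1, 188.6, 149.5])}
turn -0.17 shift [ 43.7  -2.  165.4] tilt [-4.e-04 -1.e-04 -1.e+00] q6 -1.85
```

>>> send_rows(
  deltas="-1 21.6 -1.3 0 0 0 0; -1 21.6 0 0 0 0 0; -1 0 0 40 0 0 0; -1 0 0 40 0 0 0; -1 0 0 35 0 0 0; -1 0 0 25 0 0 0; -1 0 0 15 0 0 0; -1 0 0 11 0 0 0; -1 0 0 0 0 0 0",
)

```text
t: 24.8
eef_pos: [0.586, 0.2328, 0.0087]
eef_rot: [0.763, -3.045, -0.0]
ft_force: [0.5, 1.0, 0.8]
opening: 0.0853
grip_force: 0.0
```

```bash
python3 -c "
from h import *
go([.5864,.2330,.009],118.0)"
```

```text
turn 0.13 shift [-0.5 -0.1 -0.3] tilt [-2.2e-03 -4.0e-04 -1.0e+00] q6 -1.87
```

>>> send_rows(
  deltas="0.3 0 0 0 0 0 0; 1 0 0 0 0 0 0; 1 0 0 0 0 0 0; 1 0 0 0 0 0 0; 1 0 0 0 0 0 0; 1 0 0 -10 0 0 0; 1 0 0 -30 0 0 0; 1 0 0 -45 0 0 0; 1 0 0 0 0 0 7.3; 1 0 0 0 0 0 7.3; 1 0 0 0 0 0 7.3; 1 0 0 0 0 0 0",
  force=40,
)

```text
t: 26.0
eef_pos: [0.5863, 0.233, 0.0954]
eef_rot: [0.171, -3.137, -0.0]
ft_force: [0.4, -0.3, -0.5]
opening: 0.0589
grip_force: 44.0
```

```bash
python3 -c "
from h import *
go([.5608,-.0381,.049],96.2)"
```

```text
turn 0.05 shift [  54.6 -266.8   46.4] tilt [-0.e+00  1.e-04 -1.e+00] q6 -1.49
```

>>> send_rows(
  deltas="1 6.8 -33.4 0 0 0 0; 1 6.8 -33.4 0 0 0 0; 1 6.8 -33.4 0 0 0 0; 1 6.8 -33.4 0 0 0 0; 1 6.8 -33.3 0 0 0 0; 1 6.8 -33.3 0 0 0 0; 1 6.8 -33.3 0 0 0 0; 1 6.8 -33.3 0 0 0 0; 1 0 0 20 0 0 0; 1 0 0 20 0 0 0; 1 0 0 6.4 0 0 0; 1 0 0 0 0 0 0; 1 0 0 0 0 0 0",
)

```text
t: 27.3
eef_pos: [0.5622, -0.038, 0.0493]
eef_rot: [-0.175, 3.136, -0.001]
ft_force: [0.9, 0.4, -2.1]
opening: 0.0588
grip_force: 44.0
```

```bash
python3 -c "
from h import *
ci,im=snap('wrist','w11.png');print(yaw())
go([.5608,-.0381,.035],96.2)"
```

```text
96.38368433580362
turn 0.18 shift [ 1.5  0.1 14.5] tilt [ 1.5e-03 -5.0e-04 -1.0e+00] q6 -1.96
```

View pics/w11.png

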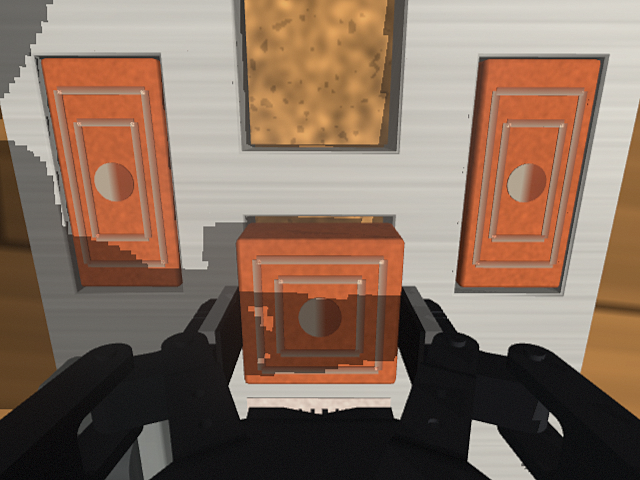

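The square is over pocket D, and A and B look flush. I'll shift 1.5 mm and lower.

>>> send_rows(
  deltas="1 1.5 0.1 2 0 0 0.2; 1 0 0 3 0 0 0; 1 0 0 3 0 0 0; 1 0 0 3 0 0 0; 1 0 0 3 0 0 0; 1 0 0 1 0 0 0; 1 0 0 1 0 0 0; 1 0 0 0 0 0 0",
)

```text
t: 28.15
eef_pos: [0.5647, -0.038, 0.0366]
eef_rot: [-0.167, 3.124, -0.003]
ft_force: [7.1, 6.9, 22.6]
opening: 0.0591
grip_force: 49.9
```

>>> send_rows(
  deltas="1 0 0 -6 0 0 0; 1 0 0 -6 0 0 0; 1 0 0 0 0 0 0; 1 0 0 0 0 0 0",
)

```text
t: 28.55
eef_pos: [0.5599, -0.0382, 0.0442]
eef_rot: [0.167, -3.136, -0.0]
ft_force: [0.4, 0.0, -0.8]
opening: 0.0587
grip_force: 47.1
```

```bash
python3 -c "
from h import *
ci,im=snap('wrist','w12.png');print(yaw())
go([.5608,-.0381,.035],96.2)"
```

```text
96.10478281021592
turn -0.1 shift [-1.  0.  9.] tilt [-1.2e-03  2.0e-04 -1.0e+00] q6 -1.96
```

View pics/w12.png

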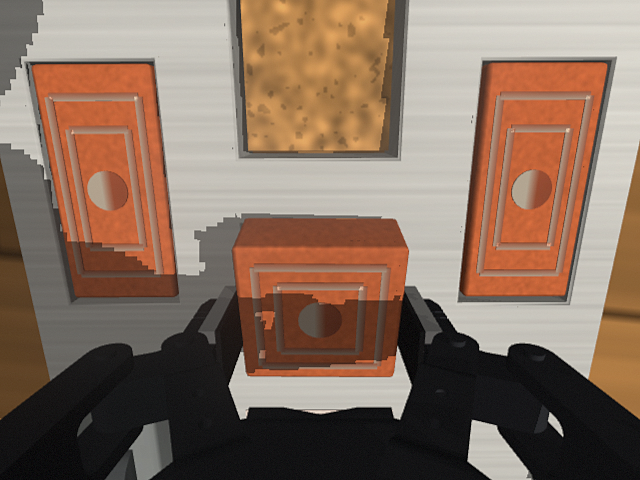

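```bash
python3 -c "
from h import *
ci=camera_info('wrist')
f=lambda v,z:ray(ci,[[320,v]],z)[0]*1000
for th in (0,3,5,7,9):
  d=30*np.sin(np.radians(th))/1000
  a,b=f(247,.0612+d),f(377,.0612-d); print(th,np.linalg.norm(a-b),(a+b)/2, 'front bottom x from face', f(219,.0612-.026*np.cos(np.radians(th))+d))
print('rim rows in w11-like geometry: D front rim x should be',561.2-31.5*.994)
"
```

```text
0 52.44403763898313 [557.76732224 -38.24373509  61.2       ] front bottom x from face [527.830854  -41.4425239  35.2      ]
3 54.170558127704844 [558.08990034 -38.20927641  61.2       ] front bottom x from face [527.45506812 -41.48261127  36.80571078]
5 55.41483085743298 [558.30451571 -38.1863506   61.2       ] front bottom x from face [527.19578548 -41.51027052  37.91361013]
7 56.72555213489293 [558.5184766  -38.16349471  61.2       ] front bottom x from face [526.92986318 -41.53863807  39.04988036]
9 58.09563945894456 [558.73152231 -38.14073658  61.2       ] front bottom x from face [526.65762521 -41.56767936  40.2131371 ]
rim rows in w11-like geometry: D front rim x should be 529.889
```

The block has tipped a few degrees in the grip: its robot-side edge caught the rim. I'll shift it 4 mm to +x, lower it in and release.

>>> send_rows(
  deltas="1 -4 0 0 0 0 0; 1 0 0 0 0 0 0; 1 0 0 2 0 0 0; 1 0 0 2 0 0 0; 1 0 0 2 0 0 0; 1 0 0 0 0 0 0",
)

```text
t: 29.2
eef_pos: [0.564, -0.0377, 0.0381]
eef_rot: [0.167, -3.136, -0.0]
ft_force: [0.4, 0.3, -1.4]
opening: 0.0587
grip_force: 47.1
```

>>> send_rows(
  deltas="1 0 0 1 0 0 0; 1 0 0 1 0 0 0; 1 0 0 1 0 0 0; 1 0 0 0 0 0 0",
)

```text
t: 29.6
eef_pos: [0.5645, -0.0378, 0.0368]
eef_rot: [-0.168, 3.136, -0.001]
ft_force: [-2.8, 1.4, 10.4]
opening: 0.0585
grip_force: 48.5
```

>>> send_rows(
  deltas="1 0 0 -0.5 0 0 0; 0.3 0 0 0 0 0 0; 0 0 0 0 0 0 0; 0 0 0 0 0 0 0; -0.5 0 0 0 0 0 0; -0.5 0 0 0 0 0 0; -0.5 0 0 -30 0 0 0; -0.5 0 0 -40 0 0 0; -0.5 0 0 -40 0 0 0; -0.5 -30 0 0 0 0 0; -0.5 0 0 0 0 0 0; -0.5 0 0 0 0 0 0",
)

```text
t: 30.8
eef_pos: [0.5937, -0.0345, 0.1454]
eef_rot: [0.168, -3.136, -0.0]
ft_force: [-0.4, -0.1, -0.4]
opening: 0.0636
grip_force: 0.0
```

```bash
python3 -c "
from h import *
ci,im=snap('wrist','w13.png');print(status.read_state()['eef_pos'],yaw(),status.read_state()['opening'])
for b in blocks(ci,im): print(b[0],b[3])
cv2.imwrite('pics/w13c.png',cv2.resize(im[60:360,170:490,::-1],(640,600)))
"
```

```text
[ 0.59334374 -0.03447701  0.14522049] 96.11608749629441 0.06389335019534453
(319.5, 184.0) {'ctr': array([568.5, -37.6]), 'size': array([54.6, 50.3]), 'ang': -83.9, 'rel': array([ 24.8,  -0.6, 119.3])}
(184.26548767089844, 107.48230743408203) {'ctr': array([ 525.4, -131.2]), 'size': array([77. , 38.3]), 'ang': 6.3, 'rel': array([ 77.7, -89. , 119.3])}
(453.6121520996094, 106.88345336914062) {'ctr': array([506. ,  44.3]), 'size': array([76.8, 38.1]), 'ang': 6.2, 'rel': array([ 78.3,  87.6, 119.4])}
```

View pics/w13c.png

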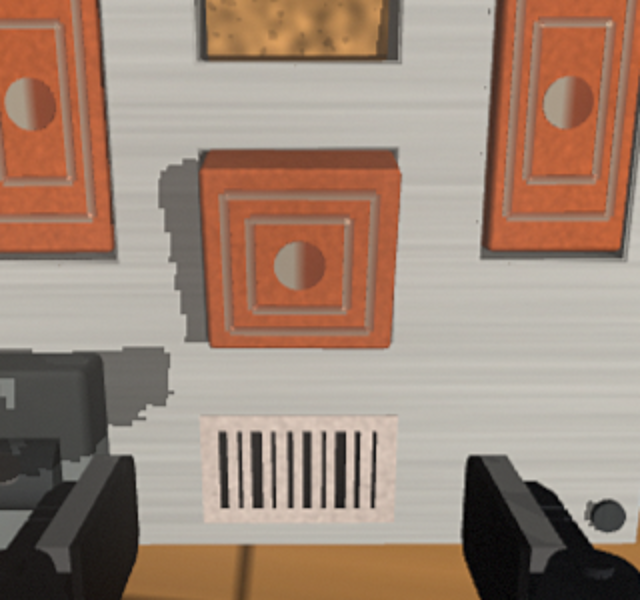

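```bash
python3 -c "
from h import *
ci=camera_info('wrist')
V=np.array(ci['view']);a=np.radians(6.2);ex=np.array([np.cos(a),np.sin(a),0]);ey=np.array([-ex[1],ex[0],0])
c0=np.array([.5612,-.0381,0])
for zf,zb in((.048,.048),(.052,.052),(.058,.046),(.046,.060)):
  for sx,z in((-.030,zf),(.030,zb)):
    P=[proj(ci,c0+ex*sx+ey*s+[0,0,z]) for s in(-.03,.03)]
    print(zf,zb,sx,[( (p-[170,60])*2).round(0).tolist() for p in P])
"
```

```text
0.048 0.048 -0.03 [[201.0, 156.0], [397.0, 156.0]]
0.048 0.048 0.03 [[207.0, 345.0], [391.0, 345.0]]
0.052 0.052 -0.03 [[199.0, 157.0], [398.0, 156.0]]
0.052 0.052 0.03 [[206.0, 348.0], [392.0, 348.0]]
0.058 0.046 -0.03 [[196.0, 157.0], [401.0, 157.0]]
0.058 0.046 0.03 [[208.0, 344.0], [390.0, 343.0]]
0.046 0.06 -0.03 [[201.0, 156.0], [396.0, 156.0]]
0.046 0.06 0.03 [[203.0, 355.0], [395.0, 355.0]]
```

The square is propped on the robot-side rim of pocket D, with its front edge up at crop (300,155). I'll nudge it about 3 mm to +x with shut fingers and then press.

```bash
python3 -c "
from h import *
a=np.radians(6.2);e=np.array([np.cos(a),np.sin(a)])
for s in(-.052,-.0405):
  p=np.array([.5612,-.0381])+s*e;print(p.round(4));go([*p,.042],96.2)"
```

```text
[ 0.5095 -0.0437]
turn -0.08 shift [ 84.2  -0.2 103.4] tilt [-1.8e-03  4.0e-04 -1.0e+00] q6 -1.93
[ 0.5209 -0.0425]
turn -0.08 shift [ 72.7  -0.2 103.4] tilt [-1.8e-03  4.0e-04 -1.0e+00] q6 -1.93
```

>>> send_rows(
  deltas="1 28 0 0 0 0 0; 1 28 0 0 0 0 0; 1 28.2 0 0 0 0 0; 1 0 0 0 0 0 0; 1 0 0 40 0 0 0; 1 0 0 35 0 0 0; 1 0 0 20 0 0 0; 1 0 0 8.4 0 0 0; 1 0 0 0 0 0 0; 1 -3 0 0 0 0 0; 1 -3 0 0 0 0 0; 1 -2 0 0 0 0 0; 1 -2 0 0 0 0 0; 1 -1 0 0 0 0 0; 1 0 0 0 0 0 0",
)

```text
t: 32.35
eef_pos: [0.5213, -0.0424, 0.0428]
eef_rot: [-0.168, 3.137, -0.0]
ft_force: [0.1, -0.0, 0.4]
opening: -0.0004
grip_force: 0.2
```

>>> send_rows(
  deltas="1 -1 0 0 0 0 0; 1 -1 0 0 0 0 0; 1 0 0 0 0 0 0",
)

```text
t: 32.65
eef_pos: [0.5225, -0.0421, 0.0423]
eef_rot: [0.168, -3.135, -0.0]
ft_force: [-5.2, -0.8, 0.3]
opening: 0.0
grip_force: 2.5
```

>>> send_rows(
  deltas="1 3 0 0 0 0 0; 1 3 0 -20 0 0 0; 1 0 0 -40 0 0 0; 1 0 0 -43 0 0 0; 1 -38 0 0 0 0 0; 1 -38 0 0 0 0 0; 1 0 0 0 0 0 0; 1 0 0 0 0 0 0",
)

```text
t: 33.45
eef_pos: [0.593, -0.0346, 0.1452]
eef_rot: [0.168, -3.137, -0.0]
ft_force: [0.3, 0.6, -0.9]
opening: -0.0
grip_force: 0.0
```

```bash
python3 -c "
from h import *
ci,im=snap('wrist','w14.png');print(status.read_state()['eef_pos'],yaw(),status.read_state()['opening'])
cv2.imwrite('pics/w14c.png',cv2.resize(im[60:360,170:490,::-1],(640,600)))
"
```

```text
[ 0.59236946 -0.034616    0.14530058] 96.11718068899987 -0.00018732538719361177
```

View pics/w14c.png

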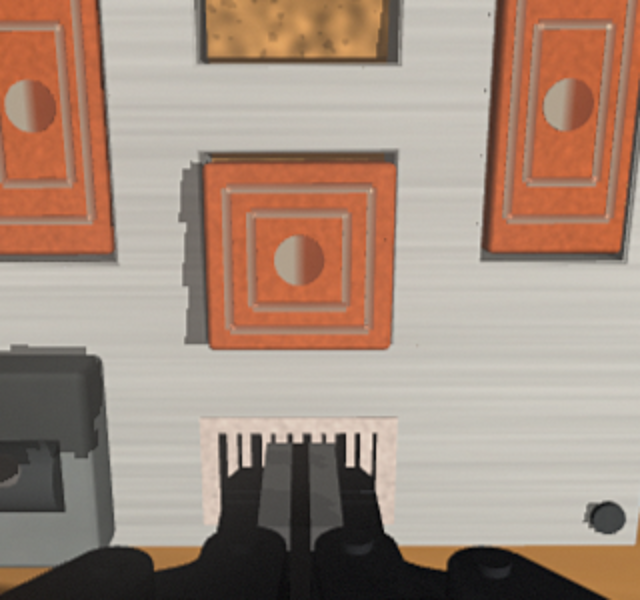

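It dropped in level, with the front gap visible at crop (300,157). Pressing.

```bash
python3 -c "
from h import *
go([.562,-.038,.06],96.2)"
```

```text
turn -0.08 shift [30.5 -0.1 85.3] tilt [-5.e-04  3.e-04 -1.e+00] q6 -1.94
```

>>> send_rows(
  deltas="1 30.5 0 0 0 0 0; 1 0 0 30 0 0 0; 1 0 0 35 0 0 0; 1 0 0 20 0 0 0; 1 0 0 5 0 0 0; 1 0 0 3 0 0 0; 1 0 0 3 0 0 0; 1 0 0 3 0 0 0; 1 0 0 3 0 0 0; 1 0 0 2 0 0 0; 1 0 0 2 0 0 0; 1 0 0 2 0 0 0; 1 0 0 2 0 0 0; 1 0 0 1 0 0 0; 1 0 0 1 0 0 0; 1 0 0 0 0 0 0",
)

```text
t: 35.1
eef_pos: [0.5629, -0.0381, 0.034]
eef_rot: [-0.167, 3.136, -0.001]
ft_force: [1.1, -0.5, 6.2]
opening: 0.0001
grip_force: 3.4
```

>>> send_rows(
  deltas="1 0 0 0.7 0 0 0; 1 0 0 0.5 0 0 0; 1 0 0 0 0 0 0",
)

```text
t: 35.4
eef_pos: [0.5631, -0.0381, 0.0339]
eef_rot: [-0.168, 3.135, -0.001]
ft_force: [-2.0, -0.3, 17.6]
opening: -0.0002
grip_force: 8.6
```

>>> send_rows(
  deltas="1 0 0 -20 0 0 0; 0 0 0 -40 0 0 0; -1 0 0 -40 0 0 0; -1 0 0 -43 0 0 0; -1 0 0 0 0 0 7.5; -1 0 0 0 0 0 7.5; -1 0 0 0 0 0 7.5; -1 0 0 0 0 0 7.5; -1 0 0 0 0 0 7.5; -1 0 0 0 0 0 7.3; -1 0 0 0 0 0 0",
)

```text
t: 36.5
eef_pos: [0.5619, -0.0377, 0.1746]
eef_rot: [-1.041, -2.961, 0.0]
ft_force: [-0.0, -0.1, -0.1]
opening: 0.085
grip_force: 0.0
```

```bash
python3 -c "
from h import *
go([.4717,.3399,.176],51.4)"
```

```text
turn -0.14 shift [306.1 238.8  -0.9] tilt [-2.3e-03  7.0e-04 -1.0e+00] q6 -1.17
```

>>> send_rows(
  deltas="-1 30.6 23.9 0 0 0 0; -1 30.6 23.9 0 0 0 0; -1 30.6 23.9 0 0 0 0; -1 30.6 23.9 0 0 0 0; -1 30.6 23.9 0 0 0 0; -1 30.6 23.9 0 0 0 0; -1 30.6 23.9 0 0 0 0; -1 30.6 23.9 0 0 0 0; -1 30.6 23.9 0 0 0 0; -1 30.7 23.8 0 0 0 0; -1 0 0 0 0 0 0; -1 0 0 0 0 0 0",
)

```text
t: 37.7
eef_pos: [0.4723, 0.3401, 0.1748]
eef_rot: [-1.034, -2.966, 0.002]
ft_force: [0.3, -0.7, 0.2]
opening: 0.0853
grip_force: 0.0
```

```bash
python3 -c "
from h import *
ci,im=snap('wrist','w15.png')
print(yaw())
for b in blocks(ci,im): print(b)"
```

```text
51.43766628263029
((319.5, 158.5), {'ctr': array([436.8, 367.9]), 'size': array([59.5, 58.6]), 'ang': 51.5, 'rel': array([4.59e+01, 1.00e-01, 1.49e+02])}, 'LINE', {'ctr': array([437.2, 367.2]), 'size': array([48.1, 47.6]), 'ang': 51.6, 'rel': array([ 45.1,  -0.2, 149. ])})
```

>>> send_rows(
  deltas="-1 22.6 -0.1 0 0 0 0; -1 23 0 0 0 0 0; -1 0 0 40 0 0 0; -1 0 0 40 0 0 0; -1 0 0 35 0 0 0; -1 0 0 25 0 0 0; -1 0 0 15 0 0 0; -1 0 0 11.2 0 0 0; -1 0 0 0 0 0 0; -1 0 0 0 0 0 0",
)

```text
t: 38.75
eef_pos: [0.4379, 0.368, 0.0098]
eef_rot: [1.041, 2.964, 0.001]
ft_force: [1.1, -0.6, 0.2]
opening: 0.0854
grip_force: 0.0
```

```bash
python3 -c "
from h import *
go([.4369,.3677,.009],51.5)"
```

```text
turn -0.21 shift [ 0.6 -0.8  0.8] tilt [ 7.e-04  3.e-04 -1.e+00] q6 -0.4
```

>>> send_rows(
  deltas="-1 0.6 -0.5 0.8 0 0 0; 0.3 0 0 0 0 0 0; 1 0 0 0 0 0 0; 1 0 0 0 0 0 0; 1 0 0 0 0 0 0; 1 0 0 0 0 0 0; 1 0 0 -10 0 0 0; 1 0 0 -30 0 0 0; 1 0 0 -45 0 0 0; 1 0 0 0 0 0 -7.5; 1 0 0 0 0 0 -7.5; 1 0 0 0 0 0 -7.5; 1 0 0 0 0 0 -7.5; 1 0 0 0 0 0 -7.4; 1 0 0 0 0 0 -7.4; 1 0 0 0 0 0 0",
  force=60,
)

```text
t: 40.35
eef_pos: [0.4364, 0.3682, 0.0938]
eef_rot: [-0.169, 3.137, -0.0]
ft_force: [0.4, 0.4, -2.1]
opening: 0.0585
grip_force: 65.4
```

```bash
python3 -c "
from h import *
go([.4717,-.0478,.049],96.2)"
```

```text
turn -0.02 shift [   9.8 -417.4   44.8] tilt [ 0. -0. -1.] q6 -1.19
```

>>> send_rows(
  deltas="1 0.8 -34.8 0 0 0 0; 1 0.8 -34.8 0 0 0 0; 1 0.8 -34.8 0 0 0 0; 1 0.8 -34.8 0 0 0 0; 1 0.8 -34.8 0 0 0 0; 1 0.8 -34.8 0 0 0 0; 1 0.8 -34.8 0 0 0 0; 1 0.8 -34.8 0 0 0 0; 1 0.8 -34.8 0 0 0 0; 1 0.8 -34.8 0 0 0 0; 1 0.8 -34.8 0 0 0 0; 1 0.8 -34.6 0 0 0 0; 1 0 0 20 0 0 0; 1 0 0 19 0 0 0; 1 0 0 4 0 0 0; 1 0 0 0 0 0 0; 1 0 0 0 0 0 0",
)

```text
t: 42.05
eef_pos: [0.4718, -0.0477, 0.0512]
eef_rot: [-0.166, 3.136, -0.001]
ft_force: [0.2, -1.0, -1.6]
opening: 0.0583
grip_force: 65.4
```

```bash
python3 -c "
from h import *
ci,im=snap('wrist','w16.png');print(yaw())
go([.4717,-.0478,.036],96.2)
cv2.imwrite('pics/w16c.png',cv2.resize(im[180:400,210:430,::-1],(600,600)))
a=np.radians(6.2);e=np.array([np.cos(a),np.sin(a)])
z=status.read_state()['eef_pos'][2]-.0095
for w,zz in((31.5,.034),(30,z),(30,z+.026)):
  print([((proj(ci,[*(np.array([.4717,-.0478])-e*w/1000),zz])-[210,180])*600/220).round(0)])"
```

```text
96.09069486816676
turn -0.11 shift [ 0.2 -0.  15.3] tilt [ 1.6e-03 -6.0e-04 -1.0e+00] q6 -2.03
[array([298.,  97.])]
[array([298., 118.])]
[array([297., 168.])]
```

View pics/w16c.png

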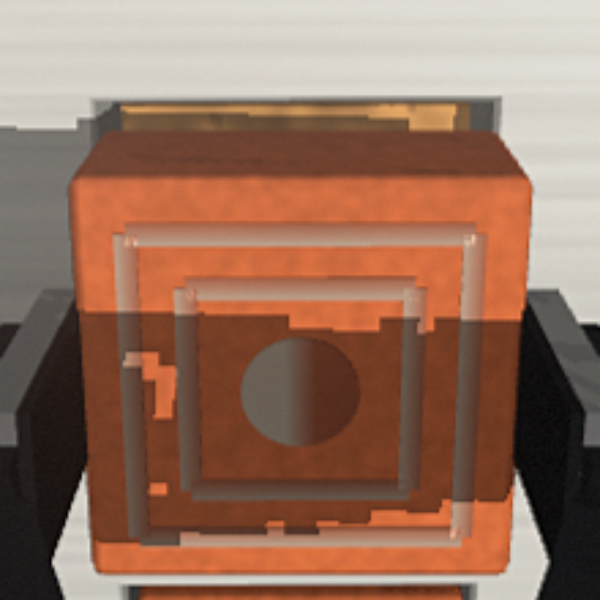

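```bash
python3 -c "
from h import *
ci=camera_info('wrist');a=np.radians(6.2);e=np.array([np.cos(a),np.sin(a)])
z=status.read_state()['eef_pos'][2]-.0095+.026
for sh in(0,1,2):
  print(sh,[((proj(ci,[*(np.array([.4717,-.0478])+e*(w+sh)/1000),z])-[210,180])*600/220).round(0)[1] for w in(-30,0,30)])"
```

```text
0 [np.float64(167.0), np.float64(379.0), np.float64(568.0)]
1 [np.float64(175.0), np.float64(386.0), np.float64(574.0)]
2 [np.float64(182.0), np.float64(393.0), np.float64(580.0)]
```

The held square sits about 1.3 mm too far to +x over pocket C (front edge at crop row 178, medallion at 391). I'll correct that and lower.

>>> send_rows(
  deltas="1 1.2 0 0 0 0 0; 1 0 0 3 0 0 0; 1 0 0 3 0 0 0; 1 0 0 3 0 0 0; 1 0 0 3 0 0 0; 1 0 0 2 0 0 0; 1 0 0 1 0 0 0; 1 0 0 0 0 0 0",
)

```text
t: 42.9
eef_pos: [0.4702, -0.0479, 0.0353]
eef_rot: [0.167, -3.137, -0.0]
ft_force: [-0.2, 0.0, -1.8]
opening: 0.0584
grip_force: 65.5
```

>>> send_rows(
  deltas="1 0 0 1 0 0 0; 1 0 0 1 0 0 0; 0.3 0 0 0 0 0 0; -0.2 0 0 0 0 0 0; -0.5 0 0 0 0 0 0; -0.5 0 0 0 0 0 0; -0.5 -1 0 -24 0 0 0; 1 0 0 -24 0 0 0; 1 0 0 0 0 0 0; 1 0 0 0 0 0 0; 1 0 0 0 0 0 0; 1 0 0 0 0 0 0",
  force=40,
)

```text
t: 44.1
eef_pos: [0.4708, -0.0477, 0.0806]
eef_rot: [0.167, -3.136, -0.001]
ft_force: [0.3, 0.5, 0.3]
opening: -0.0002
grip_force: 0.0
```

>>> send_rows(
  deltas="1 0 0 15 0 0 0; 1 0 0 12 0 0 0; 1 0 0 3 0 0 0; 1 0 0 3 0 0 0; 1 0 0 3 0 0 0; 1 0 0 3 0 0 0; 1 0 0 2 0 0 0; 1 0 0 2 0 0 0; 1 0 0 2 0 0 0; 1 0 0 2 0 0 0; 1 0 0 1 0 0 0; 1 0 0 0 0 0 0",
)

```text
t: 45.3
eef_pos: [0.4712, -0.0478, 0.0339]
eef_rot: [-0.168, 3.137, -0.0]
ft_force: [-5.5, 2.7, 12.1]
opening: -0.0004
grip_force: 6.0
```

>>> send_rows(
  deltas="1 0 0 0.6 0 0 0; 1 0 0 0 0 0 0; 1 0 0 -30 0 0 0; 1 0 0 -40 0 0 0; 1 0 0 -40 0 0 0; 1 0 0 -42 0 0 0; 1 -40 0 0 0 0 0; 1 -40 0 0 0 0 0; 1 -43 0 0 0 0 0; 1 0 0 0 0 0 0; 1 0 0 0 0 0 0",
)

```text
t: 46.4
eef_pos: [0.594, -0.0347, 0.1839]
eef_rot: [0.168, -3.137, -0.0]
ft_force: [-0.2, -0.5, -0.5]
opening: -0.0002
grip_force: 0.0
```

```bash
python3 -c "
from h import *
ci,im=snap('wrist','w17.png');print(status.read_state()['eef_pos'],yaw())
for b in blocks(ci,im): print(b[0],{k:b[3][k] for k in('ctr','size','ang')})
c=np.array([.51645,-.04295]);a=np.radians(6.2);e=np.array([np.cos(a),np.sin(a)]);n=np.array([-e[1],e[0]])
for nm,x,y in(('A',0,85),('B',0,-85),('C',-45,0),('D',45,0)): print(nm,(c+e*x/1e3+n*y/1e3).round(4))
p=c+e*.05-n*.092;print(p);go([*p,.13],96.2)
im=cv2.cvtColor(im,cv2.COLOR_RGB2BGR);cv2.imwrite('pics/w17.png',im)"
```

```text
[ 0.59330352 -0.0347564   0.18433906] 96.11662570168525
(319.5, 176.0) {'ctr': array([564.2, -38.2]), 'size': array([49.6, 49.5]), 'ang': -83.9}
(202.82415771484375, 110.01034545898438) {'ctr': array([ 525.5, -130.8]), 'size': array([76.3, 38.1]), 'ang': 6.4}
(436.1106872558594, 109.45193481445312) {'ctr': array([506.1,  43.9]), 'size': array([76.1, 38. ]), 'ang': 6.2}
(320.0, 45.5) {'ctr': array([469.3, -48.3]), 'size': array([49.6, 49.3]), 'ang': -83.9}
A [0.5073 0.0416]
B [ 0.5256 -0.1275]
C [ 0.4717 -0.0478]
D [ 0.5612 -0.0381]
[ 0.57609349 -0.12901192]
turn -0.08 shift [ 27.3 -91.8  54.3] tilt [-4.e-04  0.e+00 -1.e+00] q6 -1.94
```

View pics/w17.png

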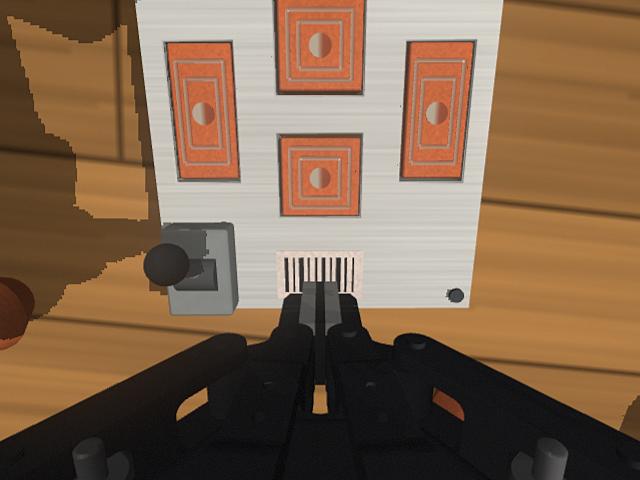

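All four blocks look flush in their pockets: A (437,110), B (203,110), C (320,45), D (320,177). The lever ball is at (166,264). Moving in behind it.

```bash
python3 -c "
from h import *
ci=camera_info('wrist')
c=np.array([.51645,-.04295]);a=np.radians(6.2);e=np.array([np.cos(a),np.sin(a)]);n=np.array([-e[1],e[0]])
p=ray(ci,[[166,264]],.111)[0];print(p,(p[:2]-c)@e,(p[:2]-c)@n)"
```

```text
[ 0.61409105 -0.12594194  0.111     ] 0.08810686952562613 -0.09305169244307844
```

>>> send_rows(
  deltas="1 13.7 -46 0 0 0 0; 1 13.6 -45.8 0 0 0 0; 1 0 0 30 0 0 0; 1 0 0 24 0 0 0; 1 0 0 25 0 0 0; 1 0 0 10 0 0 0; 1 0 0 0 0 0 0",
)

```text
t: 47.15
eef_pos: [0.5753, -0.1288, 0.0953]
eef_rot: [0.167, -3.135, -0.001]
ft_force: [0.4, 0.4, -0.1]
opening: 0.0001
grip_force: 0.0
```

>>> send_rows(
  deltas="1 -8 0 0 0 0 0; 1 -5 0 0 0 0 0; 1 -5 0 0 0 0 0; 1 -5 0 0 0 0 0; 1 -5 0 0 0 0 0; 1 -5 0 0 0 0 0; 1 -5 0 0 0 0 0; 1 -5 0 0 0 0 0; 1 -5 0 0 0 0 0; 1 -5 0 0 0 0 0; 1 -5 0 0 0 0 0; 1 -4 0 0 0 0 0; 1 0 0 0 0 0 0",
)

```text
t: 48.45
eef_pos: [0.6382, -0.1222, 0.0956]
eef_rot: [-0.168, 3.137, 0.0]
ft_force: [-1.3, -0.4, 0.2]
opening: 0.0002
grip_force: 0.0
```

>>> send_rows(
  deltas="1 -3 0 0 0 0 0; 1 -3 0 0 0 0 0; 1 -2 0 0 0 0 0; 1 -1 0 0 0 0 0; 1 0 0 0 0 0 0",
)

```text
t: 48.95
eef_pos: [0.646, -0.1214, 0.0956]
eef_rot: [0.167, -3.135, -0.0]
ft_force: [-5.0, -0.6, -0.5]
opening: 0.0003
grip_force: 2.5
```

>>> send_rows(
  deltas="1 -1 0 0 0 0 0; 1 -1 0 0 0 0 0; 1 0 0 0 0 0 0",
)

```text
t: 49.25
eef_pos: [0.6463, -0.1213, 0.0955]
eef_rot: [0.167, -3.131, -0.001]
ft_force: [-13.9, -1.2, 4.3]
opening: 0.0002
grip_force: 6.9
```

>>> send_rows(
  deltas="1 10 0 0 0 0 0; 1 15 0 0 0 0 0; 1 0 0 -40 0 0 0; 1 0 0 -40 0 0 0; 1 0 0 -40 0 0 0; 1 0 0 0 0 0 0",
)

```text
t: 49.85
eef_pos: [0.6259, -0.1244, 0.2224]
eef_rot: [-0.167, 3.126, -0.008]
ft_force: [0.5, 0.1, -0.5]
opening: -0.0
grip_force: 0.0
```

```bash
python3 -c "
from h import *
go([.565,-.35,.215],92)"
```

```text
turn 4.12 shift [  68.8 -223.3    7.7] tilt [ 0.0116 -0.0044 -0.9999] q6 -2.06
```

>>> send_rows(
  deltas="-1 0 0 0 0 0 4.1; -1 9.8 -32 0 0 0 0; -1 9.8 -32 0 0 0 0; -1 9.8 -32 0 0 0 0; -1 9.8 -32 0 0 0 0; -1 9.8 -32 0 0 0 0; -1 9.8 -32 0 0 0 0; -1 9.8 -32 0 0 0 0; -1 0 0 0 0 0 0; -1 0 0 0 0 0 0",
)

```text
t: 50.85
eef_pos: [0.563, -0.3504, 0.2153]
eef_rot: [-0.053, 3.141, 0.001]
ft_force: [0.4, 0.3, -0.1]
opening: 0.0856
grip_force: 0.0
```

```bash
python3 -c "
from h import *
s=status.read_state();ci,im=snap('wrist','w18.png');print(s['eef_pos'],yaw(),s['q'][5])
# lever check in top view
ct,it=snap('top','t18.png')
c=np.array([.51645,-.04295]);a=np.radians(6.2);e=np.array([np.cos(a),np.sin(a)]);n=np.array([-e[1],e[0]])
u0=proj(ct,[*(c+e*.143-n*.092),.109]);print('ball expect',u0)
h=cv2.cvtColor(it,cv2.COLOR_RGB2HSV)[...,2]
x,y=u0.round().astype(int);print(h[y-8:y+9:2,x-12:x+13:2])
v=np.vstack([im[:330,:,::-1]]);t=cv2.resize(it[140:240,350:450,::-1],(330,330))
cv2.imwrite('pics/w18c.png',cv2.resize(np.hstack([im[:330,100:540,::-1],t]),(770,330)))
"
```

```text
[ 0.5630487  -0.35036062  0.21530192] 92.01928897343592 -2.339703763758321
ball expect [412.36443663 162.81338155]
[[145 146 145 146 148 147 139 143 151 151 151 153 154]
 [176 176 177 178 170 131  97 107 144 176 178 177 177]
 [177 178 177 174 123  75  74  69  82 155 178 177 176]
 [182 182 182 164  87  79  86  79  65 119 180 182 183]
 [187 186 187 164  84  85  88  83  67 122 183 186 185]
 [192 190 192 183 109  77  79  72  65 135 182 194 190]
 [188 177 168 168 141  89  72  74 118 119 140 198 195]
 [156 149 151 155 154 145 139 125 154 130 102 138 147]
 [150 156 156 155 155 152 160 133 132  93  88 109  98]]
```

View pics/w18c.png

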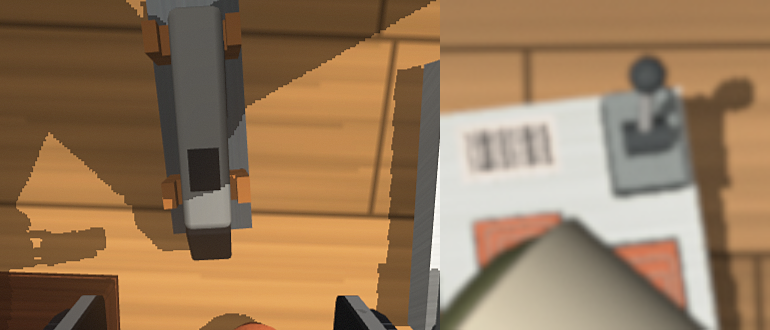

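Left: scanner body from (272–322, 8) to (288–332, 224), nose below it at (309,245), stand ears at (168,190) and (242,188) in crop. Right: the lever ball is fully over, at the position I predicted.

Run:
```python
from h import *
ci=camera_info('wrist');im=cv2.imread('pics/w18.png').astype(int)
g=im.sum(2)/3
L=[];Rr=[]
for v in list(range(66,145,4)):
    d=np.abs(np.diff(cv2.GaussianBlur(im[v:v+1].astype(np.float32),(5,1),0)[0],axis=0)).sum(1)
    le=272+(v-8)*16/216; re=322+(v-8)*11/216
    l=int(le)-7+np.argmax(d[int(le)-7:int(le)+8]); r=int(re)-7+np.argmax(d[int(re)-7:int(re)+8])
    L.append((l+.5,v));Rr.append((r+.5,v))
L=np.array(L);Rr=np.array(Rr)
print(L[:,0],Rr[:,0])
z=.080
for P in(L,Rr):
    W=ray(ci,P,z)[:,:2]*1000
    k=np.polyfit(W[:,0],W[:,1],1);res=W[:,1]-np.polyval(k,W[:,0]);ok=abs(res)<2
    k=np.polyfit(W[ok,0],W[ok,1],1);print('heading',np.degrees(np.arctan(k[0])),'y at x=490',np.polyval(k,490),np.abs(res).max(),ok.sum())
for nm,uv in(('rear',(297,8)),('front',(311,224))): print(nm,ray(ci,[uv],.084)[0])
col=im[200:270,311].sum(1)//3;print(col)
print(im[0:24,297].sum(1)//3)
# ears (top z .066): front support pixel rows
print('ears front',ray(ci,[(268,193),(342,187)],.066),'rear',ray(ci,[(253,38),(333,35)],.066))
```

```text
[271.5 272.5 272.5 272.5 273.5 273.5 273.5 274.5 274.5 274.5 275.5 275.5
 275.5 276.5 276.5 276.5 276.5 277.5 277.5 277.5] [322.5 322.5 323.5 323.5 323.5 323.5 323.5 324.5 324.5 324.5 324.5 324.5
 325.5 324.5 324.5 335.5 333.5 333.5 328.5 327.5]
heading 4.944165807893161 y at x=490 -382.40329203907254 0.3562070812907905 20
heading 6.567198097340222 y at x=490 -347.27111317596746 4.948343190226069 14
rear [ 0.421896   -0.36879258  0.084     ]
front [ 0.56454681 -0.35557917  0.084     ]
[151 152 151 152 151 151 152 150 151 152 152 152 151 151 151 151 151 152
 150 151 151 150 155 147 137 128 118 102  65  46  51  53  53  52  48  42
  43  44  42  45  44  46  45  45  45  45  46  43  45  45  43  45  45  45
  47  45  41  46  39  75 144 157 153 152 153 152 153 155 154 153]
[98 97 96 97 96 99 85 86 89 89 88 88 89 89 88 88 88 88 88 89 87 88 89 88]
ears front [[ 0.54552105 -0.38989168  0.066     ]
 [ 0.53880587 -0.33282182  0.066     ]] rear [[ 0.43683082 -0.40025201  0.066     ]
 [ 0.43295333 -0.34455126  0.066     ]]
```

```bash
python3 -c "
from h import *
go([.492,-.3646,.046],95.3)"
```

```text
turn -3.23 shift [ 72.7  -8.9 169.7] tilt [ 2.e-04  3.e-04 -1.e+00] q6 -2.34
```

>>> send_rows(
  deltas="-1 24 -4 0 0 0 -3.2; -1 24 -2.5 0 0 0 0; -1 24.7 -2.4 0 0 0 0; -1 0 0 40 0 0 0; -1 0 0 40 0 0 0; -1 0 0 35 0 0 0; -1 0 0 25 0 0 0; -1 0 0 18 0 0 0; -1 0 0 8 0 0 0; -1 0 0 3.7 0 0 0; -1 0 0 0 0 0 0; -1 0 0 0 0 0 0",
)

```text
t: 52.15
eef_pos: [0.4917, -0.3644, 0.0472]
eef_rot: [-0.143, 3.137, -0.002]
ft_force: [-0.6, 0.9, -0.5]
opening: 0.0853
grip_force: 0.0
```

```bash
python3 -c "
from h import *
go([.492,-.3646,.046],95.3)"
```

```text
turn -0.07 shift [-0.3 -0.2  1.2] tilt [ 0.0013 -0.0014 -1.    ] q6 -2.49
```

>>> send_rows(
  deltas="0 0 0 0 0 0 0; 0.3 0 0 0 0 0 0; 1 0 0 0 0 0 0; 1 0 0 0 0 0 0; 1 0 0 0 0 0 0; 1 0 0 0 0 0 0; 1 0 0 0 0 0 0; 1 0 0 0 0 0 0",
  force=60,
)

```text
t: 52.95
eef_pos: [0.4914, -0.3645, 0.0466]
eef_rot: [-0.143, 3.138, -0.001]
ft_force: [-0.6, -0.4, 5.6]
opening: 0.0356
grip_force: 60.6
```

```bash
python3 -c "
from h import *
s=status.read_state();print(s['eef_pos'],s['eef_rot'],yaw(),s['q'][5])"
```

```text
[ 0.49140907 -0.36450024  0.04657439] [-1.42685847e-01  3.13778963e+00 -1.31819566e-03] 95.2072633831319 -2.4930244808366333
```

```bash
python3 -c "
from h import *
snap('wrist','g0.png');go([.4914,-.3645,.156])"
```

```text
turn 0 shift [-0.000e+00 -1.000e-01 -1.094e+02] tilt [ 7.e-04 -9.e-04 -1.e+00] q6 -2.49
```

>>> send_rows(
  deltas="1 0 0 -5 0 0 0; 1 0 0 -10 0 0 0; 1 0 0 -20 0 0 0; 1 0 0 -30 0 0 0; 1 0 0 -30 0 0 0; 1 0 0 -15 0 0 0; 1 0 0 0 0 0 0; 1 0 0 0 0 0 0",
)

```text
t: 53.8
eef_pos: [0.4909, -0.3638, 0.1555]
eef_rot: [0.143, -3.138, -0.002]
ft_force: [-0.5, -0.2, -2.7]
opening: 0.0353
grip_force: 60.1
```

```bash
python3 -c "
from h import *
snap('wrist','g1.png');go([.470,-.045,.1113],95.2)
a=cv2.imread('pics/g0.png');b=cv2.imread('pics/g1.png')
for nm,(y0,y1,x0,x1) in dict(rear=(40,110,270,370),mid=(110,200,280,360)).items():
  r=cv2.matchTemplate(b,a[y0:y1,x0:x1],cv2.TM_CCOEFF_NORMED);_,m,_,l=cv2.minMaxLoc(r);print(nm,m,l[0]-x0,l[1]-y0)
for n_,i in(('g0',a),('g1',b)): print(n_,(i[:300:6,320].astype(int).sum(1)//3).tolist())
"
```

```text
turn 0.01 shift [ -8.2 319.2  44.2] tilt [-0.0016  0.0017 -1.    ] q6 -2.49
rear 0.8421041369438171 95 -40
mid 0.9821144938468933 0 0
g0 [177, 176, 176, 176, 175, 175, 176, 174, 143, 144, 110, 89, 86, 87, 87, 84, 84, 85, 84, 109, 127, 127, 124, 125, 126, 123, 123, 123, 123, 121, 123, 123, 125, 123, 123, 123, 123, 122, 125, 125, 123, 122, 123, 123, 123, 123, 122, 125, 124, 122]
g1 [149, 141, 138, 150, 158, 165, 167, 167, 167, 168, 125, 98, 98, 96, 83, 80, 80, 78, 79, 102, 122, 120, 115, 117, 114, 115, 115, 115, 115, 115, 115, 115, 115, 115, 116, 114, 115, 116, 115, 114, 116, 115, 115, 117, 113, 114, 114, 115, 115, 115]
```

The scanner is held without slipping: the image patch has not shifted. Moving to the scan pose.

>>> send_rows(
  deltas="1 -0.8 32 0 0 0 0; 1 -0.8 32 0 0 0 0; 1 -0.8 32 0 0 0 0; 1 -0.8 32 0 0 0 0; 1 -0.8 32 0 0 0 0; 1 -0.8 32 0 0 0 0; 1 -0.8 32 0 0 0 0; 1 -0.8 32 0 0 0 0; 1 -0.9 32 0 0 0 0; 1 -0.9 31.2 0 0 0 0; 1 0 0 15 0 0 0; 1 0 0 15 0 0 0; 1 0 0 10 0 0 0; 1 0 0 4.2 0 0 0; 1 0 0 0 0 0 0; 1 0 0 0 0 0 0",
)

```text
t: 55.45
eef_pos: [0.4706, -0.0458, 0.1122]
eef_rot: [-0.142, 3.138, -0.0]
ft_force: [-0.2, -0.9, -1.8]
opening: 0.0356
grip_force: 60.7
```

```bash
python3 -c "
from h import *
go([.470,-.045,.1113],95.2)
s=status.read_state()
h=np.radians(yaw()-90);mid=s['eef_pos']+[.0006*1,0,.0204];ex=np.array([np.cos(h),np.sin(h),0])
w=mid+ex*.1-[0,0,.027];d=(ex-[0,0,1]);print('hit',w+d*(w[2]-.034),'window',w)"
```

```text
turn -0.01 shift [0.5 0.9 0.9] tilt [ 3.e-04 -1.e-04 -1.e+00] q6 -2.01
hit [ 0.64206037 -0.03029213  0.034     ] window [ 0.57079833 -0.0367644   0.10555536]
```

>>> send_rows(
  deltas="1 0 0 0 0 0 0; 1 0 0 0 0 0 0; 1 0 0 0 0 0 0; 1 0 0 0 0 0 0; 1 0 0 0 0 0 0; 1 0 0 0 0 0 0; 1 0 0 0 0 0 0; 1 0 0 0 0 0 0; 1 0 0 0 0 0 0; 1 0 0 0 0 0 0; 1 0 0 0 0 0 0; 1 0 0 0 0 0 0; 1 0 0 0 0 0 0; 1 0 0 0 0 0 0; 1 0 0 0 0 0 0; 1 0 0 0 0 0 0; 1 0 0 0 0 0 0; 1 0 0 0 0 0 0; 1 0 0 0 0 0 0; 1 0 0 0 0 0 0",
)

```text
t: 57.45
eef_pos: [0.4704, -0.0456, 0.1119]
eef_rot: [0.143, -3.138, -0.0]
ft_force: [0.7, 0.2, -3.3]
opening: 0.0352
grip_force: 60.7
```

>>> send_rows(
  deltas="1 0 0 0 0 0 0; 1 0 0 0 0 0 0; 1 0 0 0 0 0 0; 1 0 0 0 0 0 0; 1 0 0 0 0 0 0; 1 0 0 0 0 0 0; 1 0 0 0 0 0 0; 1 0 0 0 0 0 0; 1 0 0 0 0 0 0; 1 0 0 0 0 0 0; 1 0 0 -15 0 0 0; 1 0 0 -20 0 0 0; 1 0 0 -10 0 0 0; 1 0 0 0 0 0 0",
)

```text
t: 58.85
eef_pos: [0.4709, -0.0457, 0.1579]
eef_rot: [-0.143, 3.136, -0.002]
ft_force: [-0.2, -0.0, -2.8]
opening: 0.0354
grip_force: 60.6
```

```bash
python3 -c "
from h import *
go([.4914,-.3645,.0476],95.2)"
```

```text
turn 0.02 shift [   8.8 -319.2  110.6] tilt [ 2.5e-03 -9.0e-04 -1.0e+00] q6 -2.01
```

>>> send_rows(
  deltas="1 0.9 -32 0 0 0 0; 1 0.9 -32 0 0 0 0; 1 0.9 -32 0 0 0 0; 1 0.9 -32 0 0 0 0; 1 0.9 -32 0 0 0 0; 1 0.9 -32 0 0 0 0; 1 0.9 -32 0 0 0 0; 1 0.9 -32 0 0 0 0; 1 0.8 -32 0 0 0 0; 1 0.8 -31.2 0 0 0 0; 1 0 0 30 0 0 0; 1 0 0 30 0 0 0; 1 0 0 15 0 0 0; 1 0 0 0 0 0 0; 1 0 0 0 0 0 0",
)

```text
t: 60.35
eef_pos: [0.4907, -0.3643, 0.0818]
eef_rot: [0.143, -3.138, -0.001]
ft_force: [0.2, 0.3, -1.9]
opening: 0.0356
grip_force: 60.8
```

```bash
python3 -c "
from h import *
go([.4914,-.3645,.0476],95.2)"
```

```text
turn 0.01 shift [-0.7 -0.3 34.2] tilt [-3.e-04  3.e-04 -1.e+00] q6 -2.49
```

>>> send_rows(
  deltas="1 -0.5 -0.3 10 0 0 0; 1 0 0 10 0 0 0; 1 0 0 6 0 0 0; 1 0 0 4 0 0 0; 1 0 0 2 0 0 0; 1 0 0 1 0 0 0; 1 0 0 1 0 0 0; 1 0 0 0 0 0 0; 1 0 0 0 0 0 0",
)

```text
t: 61.25
eef_pos: [0.4912, -0.3646, 0.0481]
eef_rot: [-0.143, 3.138, -0.0]
ft_force: [0.1, 0.0, -1.2]
opening: 0.0355
grip_force: 60.8
```

>>> send_rows(
  deltas="1 0 0 0.7 0 0 0; 1 0 0 0.5 0 0 0; 1 0 0 0.3 0 0 0; 1 0 0 0 0 0 0",
)

```text
t: 61.65
eef_pos: [0.4912, -0.3645, 0.0466]
eef_rot: [-0.143, 3.138, -0.0]
ft_force: [-0.7, 0.5, -0.6]
opening: 0.0352
grip_force: 61.3
```

Back at the gripping pose, so I'll release, lift and check.

>>> send_rows(
  deltas="0 0 0 0.3 0 0 0; -0.3 0 0 0 0 0 0; -1 0 0 0 0 0 0; -1 0 0 0 0 0 0; -1 0 0 0 0 0 0; -1 0 0 -5 0 0 0; -1 0 0 -15 0 0 0; -1 0 0 -40 0 0 0; -1 0 0 -40 0 0 0; -1 0 0 -40 0 0 0; -1 0 0 -28 0 0 0; -1 -24 2.5 0 0 0 3.2; -1 -24 4 0 0 0 0; -1 -24 4 0 0 0 0; -1 0 0 0 0 0 0; -1 0 0 0 0 0 0",
)

```text
t: 63.25
eef_pos: [0.5624, -0.35, 0.2141]
eef_rot: [0.056, -3.141, -0.0]
ft_force: [-0.3, 0.3, -0.2]
opening: 0.0859
grip_force: 0.0
```

```bash
python3 -c "
from h import *
s=status.read_state();print(s['eef_pos'],yaw(),s['t']);snap('wrist','g2.png')
a=cv2.imread('pics/w18.png');b=cv2.imread('pics/g2.png')
for nm,(y0,y1,x0,x1) in dict(rear=(10,80,240,350),front=(140,262,255,355)).items():
  r=cv2.matchTemplate(b,a[y0:y1,x0:x1],cv2.TM_CCOEFF_NORMED);_,m,_,l=cv2.minMaxLoc(r);print(nm,m,l[0]-x0,l[1]-y0)
ct,it=snap('top','t19.png');t0=cv2.imread('pics/top0.png');t1=cv2.imread('pics/t19.png')
for nm,(u,v) in dict(pot1=(227,240),pot2=(155,342),pot3=(305,138),pot4=(492,156)).items():
  r=cv2.matchTemplate(t1[v-30:v+30,u-30:u+30],t0[v-16:v+16,u-16:u+16],cv2.TM_CCOEFF_NORMED);_,m,_,l=cv2.minMaxLoc(r);print(nm,m.__round__(3),l[0]-14,l[1]-14)
"
```

```text
[ 0.56242756 -0.34997837  0.21407381] 92.04704192370525 63.25
rear 0.9554032683372498 0 1
front 0.9810733199119568 1 1
pot1 0.995 0 0
pot2 0.999 0 0
pot3 0.999 0 0
pot4 0.999 0 0
```

```bash
python3 -c "
from h import *
it=cv2.imread('pics/t19.png')[:,:,::-1];ct=camera_info('top')
for c in cv2.findContours(clay(np.ascontiguousarray(it)),0,2)[0]:
  if cv2.contourArea(c)>200:
    r=cv2.minAreaRect(c)
    if 180<r[0][0]<450 and 180<r[0][1]<300: print(np.round(r[0]),rect(ct,c,.034))
from station import ticket;print(ticket.finish_job())"
```

```text
[226. 240.] {'ctr': array([515.3, 302.2]), 'size': array([43.9, 39.5]), 'ang': 89.5, 'rel': array([ 23.8, 653.9, 180.3])}
[340. 242.] {'ctr': array([506.3,  41.8]), 'size': array([92.8, 42.5]), 'ang': 5.5, 'rel': array([ 41.9, 393.9, 180.3])}
the job is handed in; nothing more can be done
None
```

I handed in the job at 63 s, and my checks found nothing out of place. All four blocks are flush, the lock lever is fully over, the label was held in the scanner's sight for over 3 s, and the scanner is back in its stand with no pot moved. Pocket D took a second try after its block caught the rim, and the last overhead check confirmed only pocket A, so B, C and D were last seen flush before the lever move.

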